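Charging locker: load, latch the door, log the label

ROBOT

A 6-joint arm with a two-finger parallel gripper is mounted at the origin on the work surface. World frame = base frame: x ahead of the robot, y to its left, z up, the work surface at z = 0. Lengths are in m, angles in rad, forces in N, time in s.
With the tool pointing down it reaches from about 0.225 to 0.875 m from the base axis. Payload 3.4 kg.
Tool frame: the origin (TCP) lies on the centre line of the jaws, within the pads' length; the fingertips stand 19 mm ahead of it and the grasp point (between the pads) is the TCP (nose_length is the distance from the TCP to the fingertips, in m); z points along the fingers, y is the direction in which the jaws open and shut (so a half turn about z gives the same grasp; the last joint's range is limited). The gripper opens to 85 mm and grips with 20 to 120 N. Pads are 22 mm wide; open, the fingers measure 114 mm over their backs; the gripper's body (76 mm by 85 mm) begins 54 mm behind the grasp point. The pads swing forward as they close: fully open they stand 13 mm farther back than shut.
Start: joints at [1.141, 0.276, 1.505, -0, 1.361, -0.121], TCP at [0.175, 0.548, 0.225] pointing down, gripper open.
Joint ranges: [-2.89, 2.89], [-0.75, 2.08], [0.22, 2.7], [-1.18, 4.32], [0.11, 2.71], [-2.7, 2.7]. Speed limits (rad/s): [2.57, 2.57, 3.14, 3.14, 3.14, 3.14].

INTERFACE

Orientations are given as a unit quaternion [w, x, y, z].
In Python, from rig import * gives the robot as it stands.
- The arm moves only by the shell command python3 -m jog 'ROWS' [OPENING] [FORCE]. ROWS is JSON, one flat list of numbers, 6 for each row, row after row: the shift along the tool's x, y, z in mm, then the turn, a rotation vector about the tool's x, y, z in degrees. In form: [tx, ty, tz, wx, wy, wz, tx, ty, tz, wx, wy, wz, ...]. A call has 1 to 10 rows; each row is the pose to reach, as a shift and turn from the pose commanded when the call began, along the tool's axes at that moment; what a row does not reach only later rows make up. A row lasts 1/8 s, in which the tool goes at most 62.5 mm and 10.7 degrees, less where a joint would pass 70% of its speed; a pose out of reach is approached as far as the arm can. A call with a gripper value outside its range is refused whole. OPENING is the closure, from 0 (fully open) to 1 (shut), set as the call begins (- or left out, the last holds). The fingers move at their own pace and stop on an object; FORCE is the grip in N (left out, the last holds). Time passes only in rows, so rows that repeat a pose let the fingers close. It gives the time, the measured TCP pose, the force and the opening at its end, in the units of the state.
- get_state(): the state, without advancing time (a new reading comes with each control period).
- get_image(name): name is "side" or "top" or "wrist"; returns a dict with "frame" (420x560x3 uint8, red, green, blue), "camera_matrix" (3x3 intrinsics, pixels), "rvec" (rotation vector, rad) and "tvec" (3), from world to camera coordinates, as OpenCV has them. Camera axes: x right, y down, z forward; pixel columns grow to the right and rows downward; lengths in m; the calibration is good to about 2 mm. The wrist camera is an equidistant fisheye: a pixel r from the principal point sees the ray r / f radians off the axis. A picture is of the moment at which its call begins. There is no depth.
- sign_off(): hands the job in, once; it reports no verdict.
The state is a dict: "clock": time; "qpos": joint angles; "qd": joint speeds; "effort": joint torques, N m; "position": TCP position; "ee_rot": TCP orientation; "contact_force": force on the tool from outside, world axes, zero at the start; "moment": the same for the moment, N m; "width": finger opening in m.
Only numpy, scipy, OpenCV 4.12 (cv2) and the standard library are available. Lean on these libraries where they do the work, as an engineer would, in place of code of your own. Each camera call takes 0.05 s, during which the arm holds its last target.

TASK

Put every battery pack that is on the desk upright into the charging locker, one to a well, then push the locker's door over and down until its sprung latch tongue snaps in behind the strike. Then take the scanner, hold it still for about two seconds with its beam on the middle of the barcode label on the shut door, and lay it back in its cradle the way it was. Leave the other things on the desk where they are.

Things in the scene. Friction and masses are not known exactly. Their poses are not given: they have to be found in the camera images.
- locker: Fixed grey steel charging locker, an open-topped case 140 (its x) by 292 (its y) by 85 mm high, walls 4 mm, closed on top by the hinged door. Origin: centre of the underside, z up. Floor 10 mm above the origin, with four wells in a row along y, parted by black bars 20 mm high. The door's hinge line lies along y at x = -70, z = 85 mm (the robot's side).
- locker_door (a joint): Angle (rad) of the flat steel door (140 from hinge to free edge, 292 wide, 4 thick): 0 shut and level, 1.57 upright, stop at 2.05, leaning back to the robot. It starts open beyond upright; a stiff hinge (0.45 N m) keeps it where it is left. Shutting takes 2 to 5 N at the free edge and 6 to 10 N over the last 25 mm while the tongue rides over the strike. Once latched it cannot be opened.
- tongue (a joint): How far (m) the door's sprung brass latch tongue is pushed in: 0 out, 0.009 fully in. It sits under the middle of the free edge, flat above, sloped steeply below. It starts to be pushed in (by up to 6 mm) at a door angle near 0.18 rad and snaps out again below about 0.02 rad; tongue out with the door below 0.02 means latched.
- strike (a point): Middle of the latch strike, a steel bar 50 mm long and 6 mm thick on the inside of the locker's far wall, at x = +60, y = 0, z = 81 mm in the locker's frame.
- door_edge (a point): Middle of the door's free edge, on its outer face. x points away from the hinge along the door, z out of the outer face.
- label (a point): Centre of the paper barcode label, 35 by 62 mm, on the door's outer face 66 mm from the hinge line, midway along the door. z points out of the outer face. It faces up only when the door is shut.
- well1 (a point): Centre of the floor of well 1 (y = -96, z = 10 mm in the locker's frame). Each well is 68 (locker x) by 44 mm (locker y), 20 deep; wells lie 64 mm apart, the case's end walls 46 mm from the outer wells' centres. All alike: any pack goes in any well, either way round.
- well2 (a point): Centre of the floor of well 2 (y = -32, z = 10 mm in the locker's frame). Each well is 68 (locker x) by 44 mm (locker y), 20 deep; wells lie 64 mm apart, the case's end walls 46 mm from the outer wells' centres. All alike: any pack goes in any well, either way round.
- well3 (a point): Centre of the floor of well 3 (y = +32, z = 10 mm in the locker's frame). Each well is 68 (locker x) by 44 mm (locker y), 20 deep; wells lie 64 mm apart, the case's end walls 46 mm from the outer wells' centres. All alike: any pack goes in any well, either way round.
- well4 (a point): Centre of the floor of well 4 (y = +96, z = 10 mm in the locker's frame). Each well is 68 (locker x) by 44 mm (locker y), 20 deep; wells lie 64 mm apart, the case's end walls 46 mm from the outer wells' centres. All alike: any pack goes in any well, either way round.
- pack1: Black and grey radio battery pack, a block 60 (its x) by 36 (its y) by 48 mm high, about 0.18 kg, standing upright on the desk. Origin: centre of the underside, z up. Three or four packs are present; None from the start means absent.
- pack2: Black and grey radio battery pack, a block 60 (its x) by 36 (its y) by 48 mm high, about 0.18 kg, standing upright on the desk. Origin: centre of the underside, z up. Three or four packs are present; None from the start means absent.
- pack3: Black and grey radio battery pack, a block 60 (its x) by 36 (its y) by 48 mm high, about 0.18 kg, standing upright on the desk. Origin: centre of the underside, z up. Three or four packs are present; None from the start means absent.
- pack4: Black and grey radio battery pack, a block 60 (its x) by 36 (its y) by 48 mm high, about 0.18 kg, standing upright on the desk. Origin: centre of the underside, z up. Three or four packs are present; None from the start means absent.
- scanner: Grey hand-held barcode scanner, 0.19 kg, lying level in its cradle. Straight handle 140 long (x -90 to +50 mm), 32 wide (y), 28 high (z 0 to 28); at the +x end a wider head (34 x 64 x 50 mm, centred at x = 68, z = 0, leaning) is bent down to 30 mm below the handle's underside. Origin: underside of the handle, below its centre of mass; grip it across the 32 mm width there.
- scan_window (a point): Centre of the scanner's amber window, at x = 80.5, z = -21.7 mm in the scanner's frame. z is the beam, direction (0.5, 0, -0.866) in that frame: 30 degrees forward of straight down when the handle is level. It reads when the beam line passes within 15 mm of the label's centre, from 40 to 160 mm away, within 45 degrees of square to the label.
- cradle: Fixed black cradle: base plate 150 x 70 x 10 mm and two U-shaped forks (10 thick, 52 wide, at x = -70 and +30 mm), seats 45 mm above the desk and 40 mm wide between lips that rise 14 mm above them. Origin on the desk. The scanner's home has its origin 45 mm above the cradle's origin, x the same way, its head overhanging the +x fork.
- tumbler: Bystander: smoked glass tumbler, 74 mm across, 92 high. Origin at its base.
- sharpener: Bystander: yellow plastic pencil sharpener, 58 by 36 by 40 mm. Origin at its base.
- ruler: Bystander: flat steel ruler, 300 by 26 by 2 mm, lying on the desk. Origin at its middle.
- microphone: Bystander: chrome desk microphone, base 110 mm across, 200 mm high. Origin at its base.
Not all that is in view belongs to the job. What is shaped like the scanner but brown is not meant. What is shaped like the pack2 but green is not meant.

How it is judged:
By the outcome, as a careful person would: the job done as asked, in the order asked, and still so for the second after the job is handed in, with the robot touching nothing.
Of pack1, pack2, pack3, pack4 only 3 to 4 are there at a start; the rules pass over those that are not, and their reading is None.
At some moment in a run one of pack1, pack2, pack3, pack4 may be knocked a few centimetres aside while the robot is not near it.
It also fails if it takes over 210 s, if anything falls off the work surface, if the arm or the gripper's body presses on something with over 40 N, if the wrist force passes 120 N, or if a joint passes its speed limit or range.

## Working session

There is one attempt and no reset: what is moved stays moved. The work goes in short steps, Python scripts to look and compute and a shell command to move; the robot and the scene stay as the last step left them, time stands still between calls to the robot, and variables do not carry over. Pictures are saved under pics/ and viewed, and the job is handed in when it is done.

```bash
ls; mkdir -p pics
cat > h.py <<'E'
from rig import *
import numpy as np, cv2
from scipy.spatial.transform import Rotation as R
def save(n,f):
    im=get_image(n); cv2.imwrite('pics/'+f,cv2.cvtColor(im['frame'],cv2.COLOR_RGB2BGR)); 
    np.savez('pics/'+f[:-4]+'.npz',frame=im['frame'],K=im['camera_matrix'],rvec=im['rvec'],tvec=im['tvec'],wrist=(n=='wrist'))
    return im
def ld(f): return np.load('pics/'+f+'.npz')
def ray(d,u,v):
    K=d['K'];Rm=cv2.Rodrigues(np.array(d['rvec'],float))[0];t=np.array(d['tvec'],float).ravel()
    x=(u-K[0,2])/K[0,0];y=(v-K[1,2])/K[1,1]
    if bool(d['wrist']):
        r=np.hypot(x,y); s=np.sin(r)/r if r>1e-9 else 1; c=np.array([x*s,y*s,np.cos(r)])
    else: c=np.array([x,y,1.])
    w=Rm.T@c; return -Rm.T@t, w/np.linalg.norm(w)
def atz(d,u,v,z):
    o,w=ray(d,u,v); return o+w*(z-o[2])/w[2]
def proj(d,p):
    K=d['K'];Rm=cv2.Rodrigues(np.array(d['rvec'],float))[0];t=np.array(d['tvec'],float).ravel()
    c=Rm@np.array(p,float)+t
    if bool(d['wrist']):
        h=np.hypot(c[0],c[1]);th=np.arctan2(h,c[2]);s=th/h if h>1e-9 else 1/c[2]; x,y=c[0]*s,c[1]*s
    else: x,y=c[0]/c[2],c[1]/c[2]
    return np.array([K[0,0]*x+K[0,2],K[1,1]*y+K[1,2]])
def tri(*rs):
    A=np.zeros((3,3));b=np.zeros(3)
    for o,w in rs:
        P=np.eye(3)-np.outer(w,w);A+=P;b+=P@o
    p=np.linalg.solve(A,b)
    return p,[np.linalg.norm((np.eye(3)-np.outer(w,w))@(p-o)) for o,w in rs]
def crop(f,x0,y0,x1,y1,k,out):
    im=cv2.imread('pics/'+f+'.png')[y0:y1,x0:x1]
    cv2.imwrite('pics/'+out,cv2.resize(im,None,fx=k,fy=k,interpolation=cv2.INTER_CUBIC))
def delta(pos,rot=None):
    # move from measured pose to target in tool axes
    s=get_state();q=s['ee_rot'];Rt=R.from_quat([q[1],q[2],q[3],q[0]])
    d=Rt.inv().apply(np.array(pos)-s['position'])*1000
    w=np.zeros(3) if rot is None else (Rt.inv()*rot).as_rotvec(degrees=True)
    return np.round(d,1),np.round(w,2)
def down(yaw): # tool down, tool x heading yaw(deg)
    c,s=np.cos(np.radians(yaw)),np.sin(np.radians(yaw))
    return R.from_matrix(np.array([[c,s,0],[s,-c,0],[0,0,-1]]).T if 0 else np.column_stack([[c,s,0],[s,-c,0],[0,0,-1]]))
E
python3 - <<'E'
from h import *
for n in ['side','top','wrist']: im=save(n,n+'0.png'); print(n,im['camera_matrix'].ravel(),im['rvec'],im['tvec'])
s=get_state()
for k in s: print(k,s[k])
q=s['ee_rot'];print(R.from_quat([q[1],q[2],q[3],q[0]]).as_matrix())
E
```

```text
pics
side [468.59557704   0.         290.02225601   0.         468.59557704
 202.70422912   0.           0.           1.        ] [ 2.19553586 -0.7890687   0.32399986] [-0.45394925  0.29882326  1.15910685]
top [511.97655627   0.         274.39551067   0.         511.97655627
 209.60190547   0.           0.           1.        ] [ 2.11860539 -2.13782279  0.17932859] [-0.00883266  0.55891408  1.31024613]
wrist [325.1922621    0.         280.26286936   0.         325.1922621
 214.92492635   0.           0.           1.        ] [-2.3203536  -1.69790995 -0.26650149] [-0.57429605 -0.04028378  0.38050938]
clock 0.15
qpos [ 1.14099594e+00  2.76417171e-01  1.50581991e+00  8.61383887e-06
  1.36070394e+00 -1.21003475e-01]
qd [-0.00251279 -0.0027313  -0.00409319 -0.00136145  0.00045288 -0.00092429]
effort [ 2.41955597e-03 -4.17143941e+01 -2.46033293e+01 -1.83895081e-04
  7.54175009e-03  1.92070530e-05]
position [0.17458757 0.54743845 0.22396594]
ee_rot [-1.87385546e-04  1.53786592e-01  9.88103856e-01 -6.47630165e-04]
contact_force [ 0.13125853 -0.04422395 -0.47492194]
moment [-0.02249953  0.02141797 -0.01076092]
width 0.08550906138061494
[[-9.52699298e-01  3.03914007e-01 -5.69506433e-04]
 [ 3.03914492e-01  9.52698529e-01 -1.22221696e-03]
 [ 1.71119089e-04 -1.33748650e-03 -9.99999091e-01]]
```

View pics/side0.png

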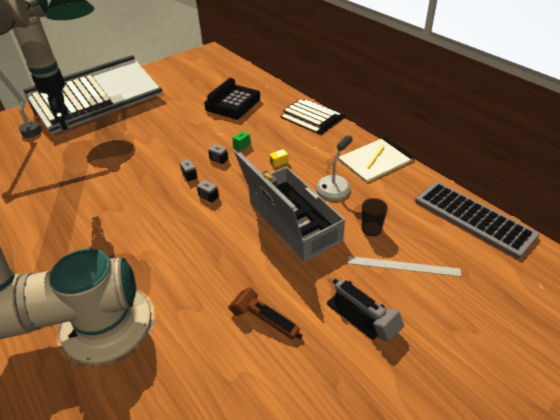

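View pics/top0.png

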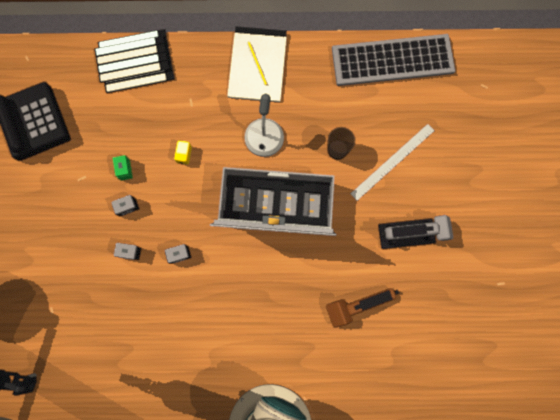

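View pics/wrist0.png

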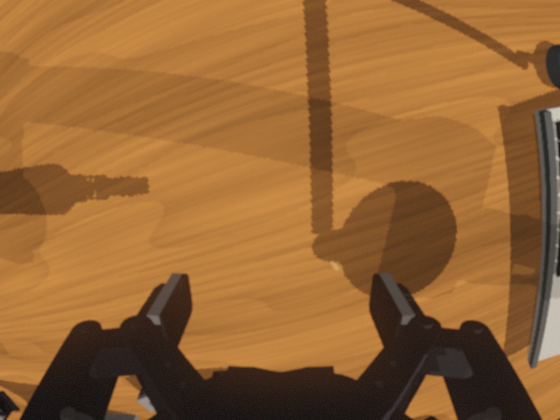

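Run:
```python
from h import *
crop('top0',90,130,350,270,3,'c1.png')
crop('side0',160,120,360,270,4,'c2.png')
crop('top0',310,180,470,340,4,'c3.png')
d=ld('top0');print(atz(d,274,410,0),atz(d,275,200,0), ray(d,0,0)[0],ray(ld('side0'),0,0)[0])
```

```text
[ 0.04369892 -0.00818619  0.        ] [ 0.59421232 -0.0155473   0.        ] [ 0.32416064 -0.02016699  1.38698272] [-0.0459082  -0.80561185  0.99386917]
```

View pics/c1.png

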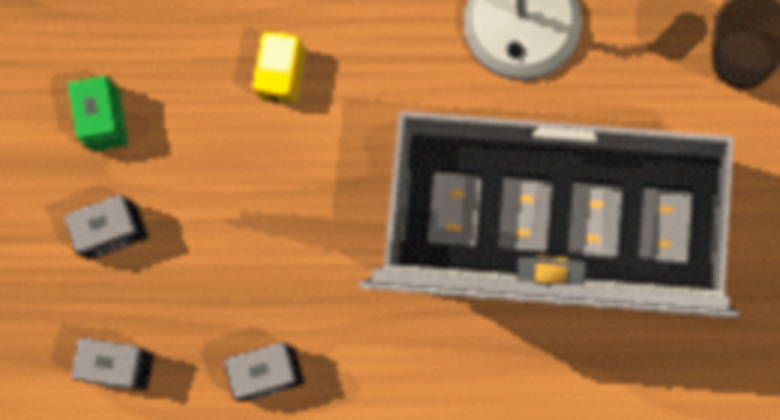

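View pics/c2.png

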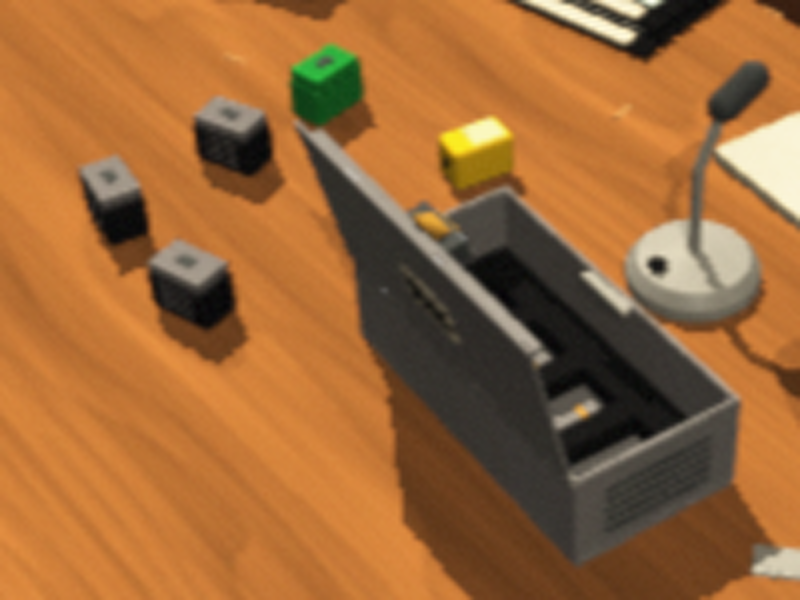

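View pics/c3.png

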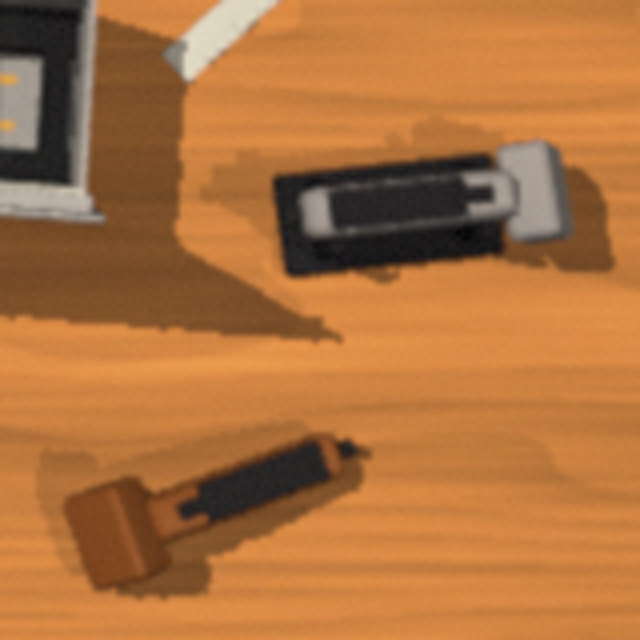

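Run:
```python
from h import *
t=ld('top0');s=ld('side0')
c1=lambda u,v:(90+u/3-.33,130+v/3-.33); c2=lambda u,v:(160+u/4-.375,120+v/4-.375); c3=lambda u,v:(310+u/4-.375,180+v/4-.375)
for n,a,b in [('A',(97,222),(230,113)),('B',(104,362),(110,177)),('C',(259,370),(190,259)),('green',(91,105),(325,63)),
 ('LfarL',(402,113),(510,189)),('LfarR',(731,140),(738,402)),('strike',(565,133),(606,291))]:
    p,e=tri(ray(t,*c1(*a)),ray(s,*c2(*b)));print(n,p.round(4),np.round(e,4))
for n,q,z in [('A',[(66,213),(125,196),(142,234),(78,257)],.048),('B',[(78,339),(150,349),(143,389),(72,377)],.048),('C',[(225,360),(286,344),(300,382),(236,400)],.048),
  ('rim',[(402,113),(731,140)],.085)]:
    print(n,[atz(t,*c1(*p),z)[:2].round(4).tolist() for p in q])
for n,q,z in [('base',[(275,177),(490,153),(500,255),(288,276)],.01),('handle',[(303,190),(515,170),(517,215),(305,238)],.073)]:
    print(n,[atz(t,*c3(*p),z)[:2].round(4).tolist() for p in q])
```

```text
A [0.5796 0.3928 0.0456] [0.0003 0.0003]
B [0.4547 0.3815 0.0452] [0.0002 0.0002]
C [0.4471 0.2442 0.0483] [0.0013 0.0013]
green [0.687  0.4034 0.0444] [0.0001 0.0001]
LfarL [0.6687 0.1177 0.0807] [0.0015 0.0015]
LfarR [ 0.6412 -0.1697  0.0791] [0.0008 0.0008]
strike [ 0.6477 -0.0242  0.081 ] [0.0001 0.0001]
A [[0.5873, 0.4202], [0.6022, 0.3682], [0.5676, 0.3517], [0.5475, 0.4077]]
B [[0.4746, 0.4044], [0.4652, 0.3408], [0.4303, 0.3457], [0.4413, 0.4081]]
C [[0.455, 0.2748], [0.4685, 0.2217], [0.4352, 0.2088], [0.42, 0.2642]]
rim [[0.6662, 0.118], [0.6391, -0.1686]]
base [[0.5235, -0.2955], [0.5386, -0.4421], [0.4691, -0.4446], [0.4562, -0.3014]]
handle [[0.5058, -0.3007], [0.5175, -0.4383], [0.4882, -0.4377], [0.4746, -0.3005]]
```

Run:
```python
from h import *
w=ld('wrist0');o,r=ray(w,280.26,214.92);s=get_state();q=s['ee_rot'];Rt=R.from_quat([q[1],q[2],q[3],q[0]])
print('cam in tool',Rt.inv().apply(o-s['position']),Rt.inv().apply(r))
t=ld('top0');print('mic',atz(t,265,137,0.01),'mic head side/top',tri(ray(t,265,104),ray(ld('side0'),344,144)),'tumbler',atz(t,340,145,0.08))
print(delta([.50,.33,.24],down(106+90)), delta([.50,.33,.24],down(180)))
```

```text
cam in tool [ 7.98045873e-02  8.48737119e-05 -1.49326732e-01] [-3.08897795e-01 -1.22271339e-04  9.51095230e-01]
mic [0.77224326 0.01086098 0.01      ] mic head side/top (array([0.80713021, 0.00754251, 0.16485964]), [np.float64(0.0012201209698469455), np.float64(0.001220120969846948)]) tumbler [ 0.72532137 -0.18923211  0.08      ]
(array([-376.1, -108.3,  -16. ]), array([-7.000e-02, -3.000e-02, -3.369e+01])) (array([-376.1, -108.3,  -16. ]), array([ -0.07,  -0.02, -17.69]))
```

```bash
cat > go.py <<'E'
from h import *
import sys
a=[float(v) for v in sys.argv[1:]]
print(*delta(a[:3],down(a[3])))
s=get_state();print(s['clock'],s['position'].round(4) if hasattr(s['position'],'round') else s['position'],s['width'],np.round(s['contact_force'],1))
E
python3 go.py .576 .387 .2 106
```

```text
[-431.2  -30.8   23.9] [-8.000e-02  3.000e-02  5.631e+01]
0.15 [0.1746 0.5474 0.224 ] 0.08550906138061494 [ 0.1 -0.  -0.5]
```

```bash
python3 -m jog '[-431,-31,24,0,0,56.3,-431,-31,24,0,0,56.3,-431,-31,24,0,0,56.3,-431,-31,24,0,0,56.3,-431,-31,24,0,0,56.3,-431,-31,24,0,0,56.3,-431,-31,24,0,0,56.3,-431,-31,24,0,0,56.3,-431,-31,24,0,0,56.3]' 0 40
python3 - <<'E'
from h import *
save('wrist','w1.png');save('top','t1.png')
E
```

```text
clock: 1.27
position: [0.5754, 0.3871, 0.1998]
ee_rot: [-0.001, 0.602, 0.798, -0.001]
contact_force: [-0.4, 0.6, -1.1]
width: 0.0855
```

View pics/w1.png

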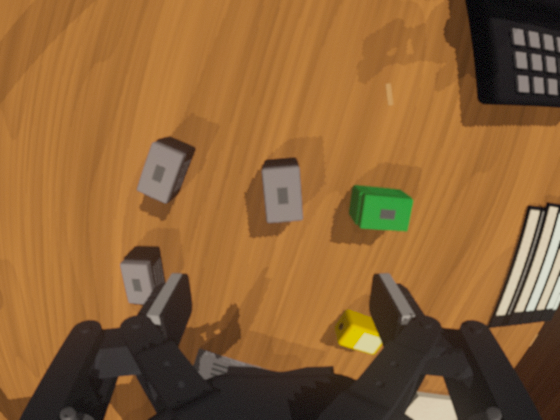

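View pics/t1.png

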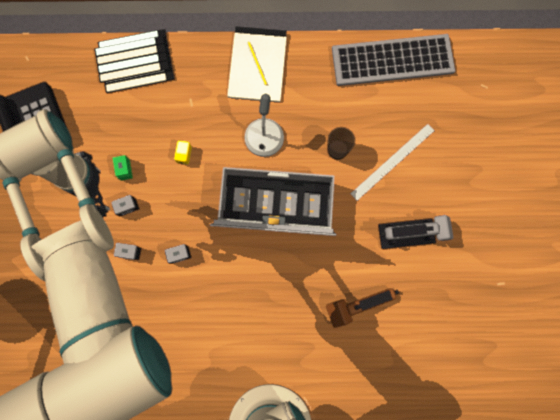

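Run:
```python
from h import *
crop('w1',110,120,430,360,2.4,'c4.png')
w=ld('w1');t=ld('top0');s=ld('side0');c2=lambda u,v:(160+u/4-.375,120+v/4-.375)
for n,p,b in [('A',(283,195),(230,113)),('B',(159.5,174),(110,177)),('C',(137,285),(190,259))]:
    print(n,atz(w,*p,.048),tri(ray(w,*p),ray(s,*c2(*b))))
print(proj(w,[.5796,.3928,.048]),proj(w,[.5754,.3871,.048]))
```

```text
A [0.57679267 0.3894037  0.048     ] (array([0.57737565, 0.38924107, 0.04839172]), [np.float64(0.0006569932435278996), np.float64(0.0006569932435278686)])
B [0.45366513 0.37721213 0.048     ] (array([0.45349992, 0.37738333, 0.04820484]), [np.float64(0.0002554701033348467), np.float64(0.0002554701033347913)])
C [0.44491385 0.24234881 0.048     ] (array([0.44654962, 0.24292623, 0.04949032]), [np.float64(0.001214277398659557), np.float64(0.0012142773986596465)])
[286.81491594 192.48228836] [280.93441027 196.84611242]
```

View pics/c4.png

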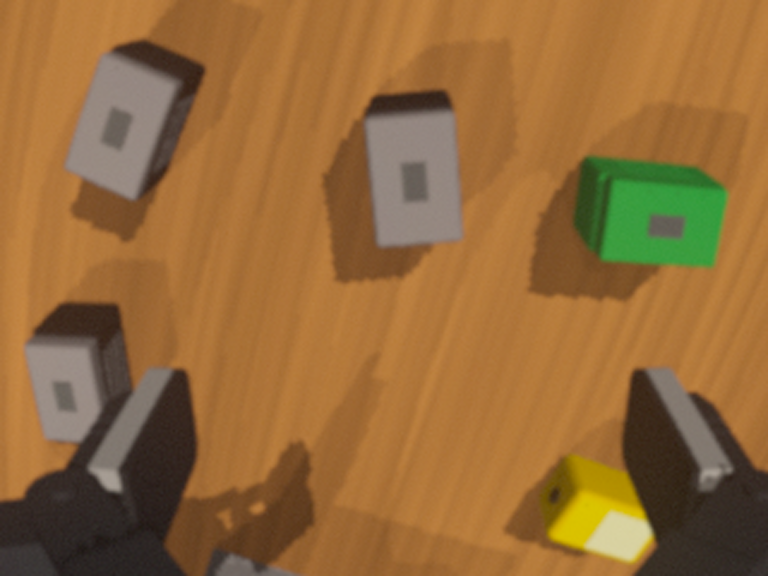

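```bash
cat > quad.py <<'E'
from h import *
def quad(d,pts,off,k,z=.048):
    P=np.array([atz(d,off[0]+u/k-(1-1/k)/2,off[1]+v/k-(1-1/k)/2,z)[:2] for u,v in pts])
    r=cv2.minAreaRect((P*1000).astype(np.float32))
    e=P[(1,2,3,0),:]-P; L=np.linalg.norm(e,axis=1)
    i=np.argsort(L)[2:]; an=[np.degrees(np.arctan2(e[j,1],e[j,0]))%180 for j in i]
    print('c',P.mean(0).round(4),'sides',L.round(4),'long yaw',np.round(an,1),'minrect',np.round(r[0],1),np.round(r[1],1),round(r[2],1))
E
python3 - <<'E'
from quad import *
w=ld('w1')
quad(w,[(365,118),(452,110),(462,240),(378,247)],(110,120),2.4)
quad(w,[(108,52),(183,82),(137,198),(66,168)],(110,120),2.4)
E
python3 go.py .577 .389 .03 105
```

```text
c [0.5761 0.3895] sides [0.0341 0.0538 0.0345 0.0536] long yaw [110.9 111.2] minrect [576.  389.5] [34.5 53.8] 21.2
c [0.4543 0.3792] sides [0.0345 0.0535 0.0345 0.0537] long yaw [79.6 79.5] minrect [454.3 379.2] [55.6 34.5] 79.6
[  0.2   2.7 170.7] [-0.04 -0.03  1.08]
1.375 [0.5746 0.388  0.2007] 0.08556896406549126 [-0.8  0.3 -0.1]
```

Run:
```python
from quad import *
w=ld('w1')
f=lambda u,v,z:atz(w,110+u/2.4-.29,120+v/2.4-.29,z)
c=np.array([.5761,.3895,0]);a=np.array([np.cos(np.radians(110)),np.sin(np.radians(110)),0]);b=np.array([-a[1],a[0],0])
for p,z in [((370,97),0),((446,92),0),((409,94),0),((365,118),.048),((452,110),.048),((462,240),.048),((378,247),.048)]:
    q=f(*p,z)-c;print(p,(q@a).round(4),(q@b).round(4))
crop('w1',210,140,330,240,6,'c5.png')
```

```text
(370, 97) 0.0277 0.018
(446, 92) 0.0276 -0.0163
(409, 94) 0.0278 0.0003
(365, 118) 0.0264 0.0175
(452, 110) 0.0272 -0.0166
(462, 240) -0.0265 -0.0177
(378, 247) -0.0272 0.0167
```

View pics/c5.png

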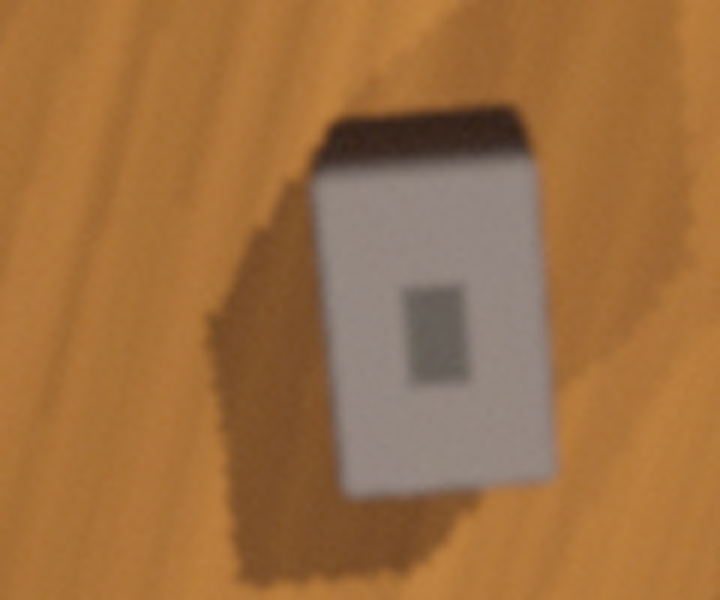

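```bash
python3 go.py .5768 .3896 .043 110
```

```text
[  0.9   2.7 157.7] [-0.04 -0.03 -3.92]
1.375 [0.5746 0.388  0.2007] 0.08556896406549126 [-0.8  0.3 -0.1]
```

```bash
python3 -m jog '[2,2,60,0,0,-4,2,2,115,0,0,-4,2,2,140,0,0,-4,2,2,157,0,0,-4,2,2,157,0,0,-4]' ; python3 -m jog '[0,0,0,0,0,0,0,0,0,0,0,0,0,0,0,0,0,0,0,0,0,0,0,0,0,0,0,0,0,0,0,0,0,0,0,0]' 1 40
```

```text
clock: 2.0
position: [0.5761, 0.3902, 0.0431]
ee_rot: [-0.0, 0.573, 0.82, -0.001]
contact_force: [0.5, 0.6, 0.3]
width: 0.0852
clock: 2.75
position: [0.5773, 0.3898, 0.0436]
ee_rot: [-0.0, 0.574, 0.819, 0.0]
contact_force: [-0.6, -0.6, -0.1]
width: -0.0001
```

Run:
```python
from h import *
save('wrist','w2.png');save('top','t2.png');save('side','s2.png')
crop('s2',120,80,320,230,4,'c6.png')
print(get_state()['width'])
```

```text
7.077507512181027e-05
```

View pics/w2.png

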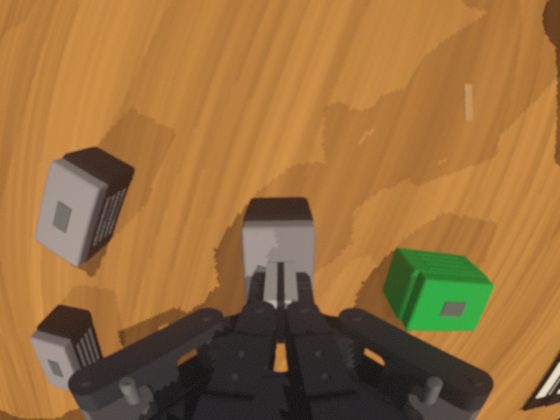

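View pics/c6.png

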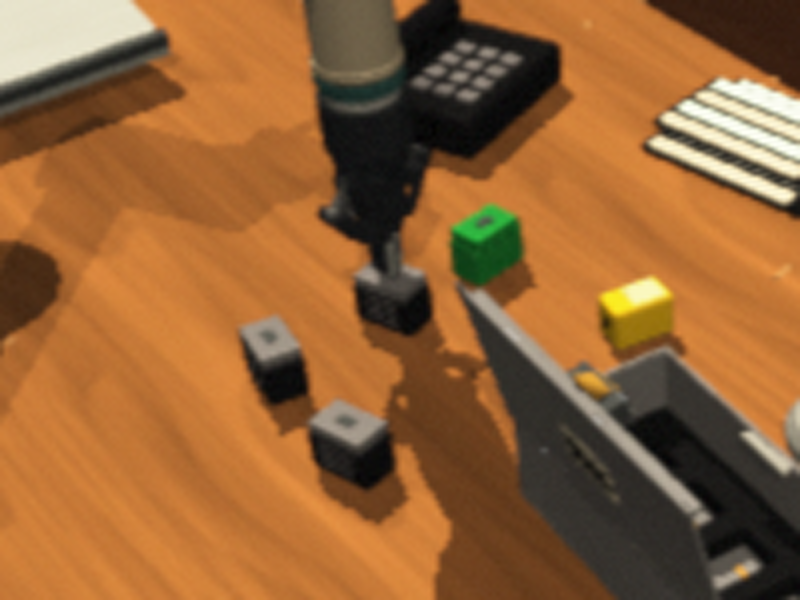

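Run:
```python
from h import *
crop('w2',200,180,360,330,5,'c7.png')
crop('s2',180,100,260,180,8,'c8.png')
w=ld('w2');s=get_state();p=np.array(s['position'])
for dz in (0,-.019,.02): print(proj(w,p+[0,0,dz]),proj(ld('s2'),p+[0,0,dz]))
```

```text
[280.76110412 271.97301236] [217.02413867 149.01234031]
[280.73432376 256.37223515] [217.69667392 153.46085128]
[280.79475533 292.1083351 ] [216.30461456 144.25301966]
```

View pics/c7.png

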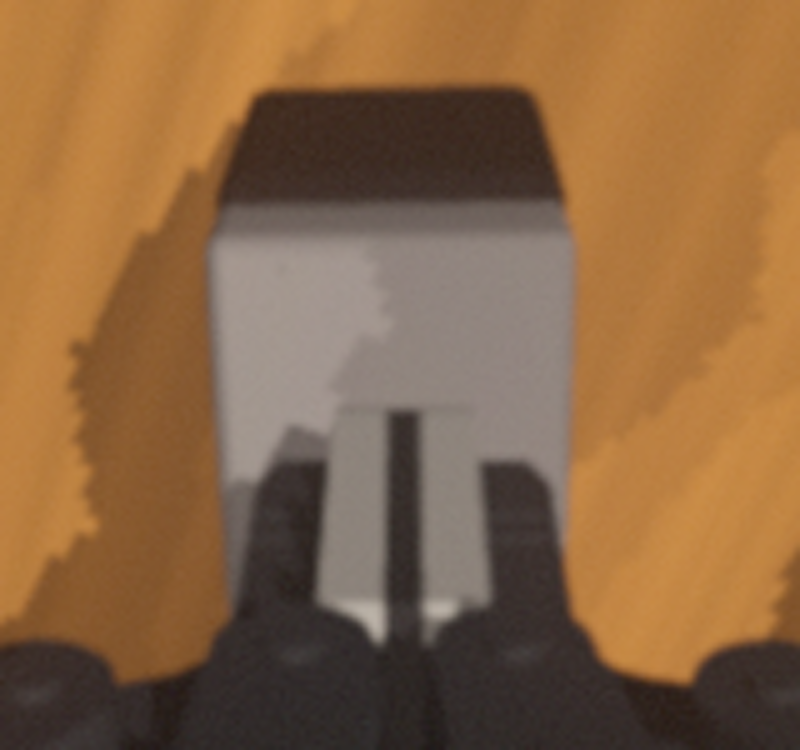

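View pics/c8.png

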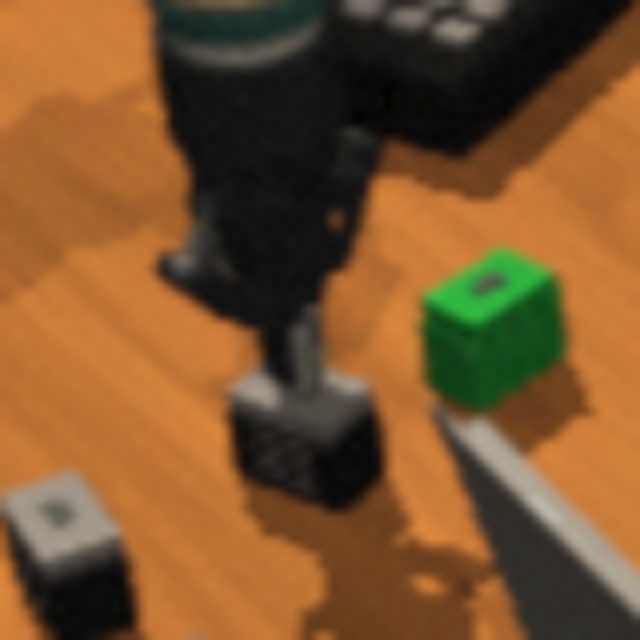

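Run:
```python
import rig; print([n for n in dir(rig) if not n.startswith('_')]); print(getattr(rig,'nose_length',None))
from h import *
w=ld('w2');c=np.array([.5768,.3896,0]);a=np.array([np.cos(np.radians(110)),np.sin(np.radians(110)),0]);b=np.array([-a[1],a[0],0])
for p,z in [((213,235),.048),((572,235),.048),((255,92),0),((530,92),0),((390,410),.048)]:
    q=atz(w,200+p[0]/5-.4,180+p[1]/5-.4,z)-c;print(p,q@a,q@b)
print(get_state()['effort'],get_state()['contact_force'])
```

```text
['MotionError', 'get_image', 'get_state', 'nose_length', 'sign_off']
0.019
(213, 235) 0.026633175568236717 0.017875264675181447
(572, 235) 0.026687404862263366 -0.016359089464176593
(255, 92) 0.027847334799800717 0.01802390785057246
(530, 92) 0.027885150145178637 -0.015851337509420162
(390, 410) 0.008187942893088936 0.001014795063198872
[-5.16965752e-03 -5.58550465e+01 -2.13319373e+01  8.97690984e-05
  1.29134361e-03  1.93037232e-05] [-0.27998963  0.28048479 -0.23724555]
```

```bash
python3 -m jog '[0,0,-50,0,0,0,0,0,-50,0,0,0,0,0,-50,0,0,0]'
python3 - <<'E'
from h import *
save('wrist','w3.png');save('side','s3.png');s=get_state();p=np.array(s['position']);print(p)
crop('w3',200,180,360,330,5,'c9.png')
crop('s3',180,80,260,160,8,'c10.png')
for dz in (0,-.019,.02): print(proj(ld('w3'),p+[0,0,dz]),proj(ld('s3'),p+[0,0,dz]))
E
```

```text
clock: 3.28
position: [0.5772, 0.3897, 0.0937]
ee_rot: [-0.0, 0.574, 0.819, 0.0]
contact_force: [-0.7, -0.1, -0.1]
width: -0.0001
[0.57646008 0.38933265 0.09237363]
[279.26820428 271.06769692] [215.09581615 137.40895855]
[279.37709409 255.64789321] [215.79792787 142.04387571]
[279.12915071 290.94740078] [214.34439072 132.44850208]
```

View pics/c9.png

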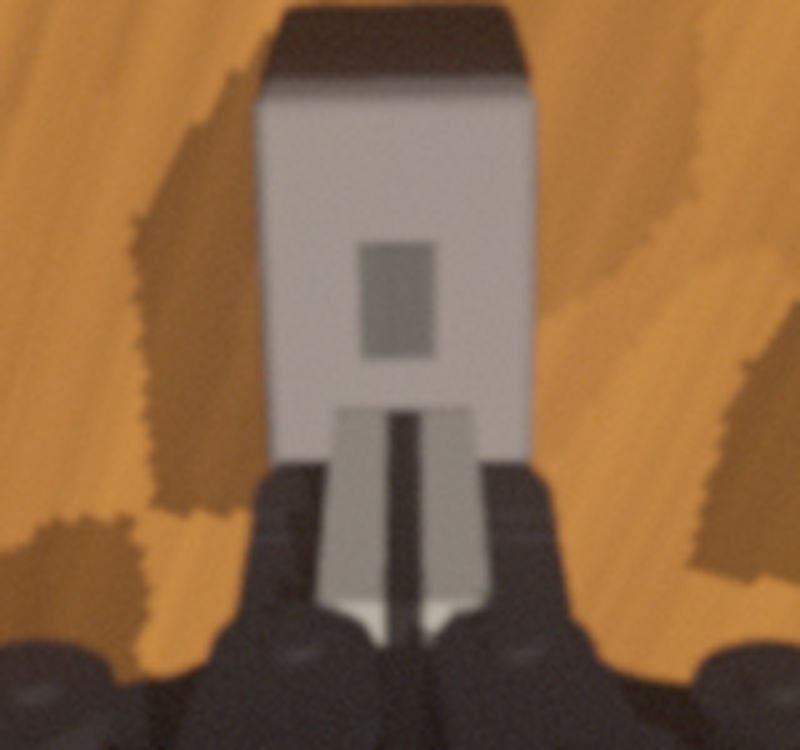

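View pics/c10.png

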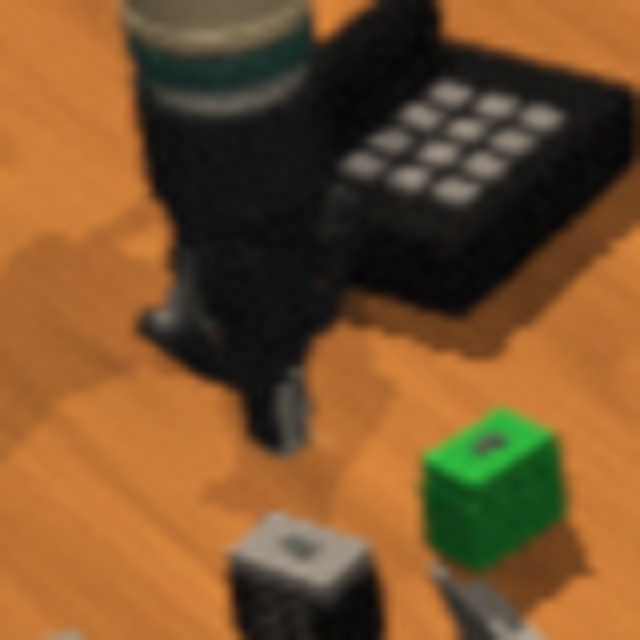

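Run:
```python
from h import *
w=ld('w3');s=ld('s3')
f=lambda u,v:(200+u/5-.4,180+v/5-.4)
for a in [(403,410),(403,440),(403,460)]:
    p,e=tri(ray(w,*f(*a)),ray(s,180+285/8-.44,80+452/8-.44));print(a,p,e)
# width of pads 22mm?: px of pad pair front edge 332..478
o,_=ray(w,0,0);print(o)
for z in (.06,.075,.09,.1,.11):
    print(z,np.linalg.norm(atz(w,*f(240,462),z)-atz(w,*f(560,462),z)),np.linalg.norm(atz(w,*f(332,410),z)-atz(w,*f(474,410),z)), (atz(w,*f(403,410),z)-[.5768,.3896,z])@np.array([np.cos(np.radians(110)),np.sin(np.radians(110)),0]))
```

```text
(403, 410) [0.57733583 0.39419063 0.09351373] [np.float64(0.002593074788482981), np.float64(0.002593074788483058)]
(403, 440) [0.57729629 0.39210741 0.09512837] [np.float64(0.001613981033743478), np.float64(0.0016139810337432964)]
(403, 460) [0.57726676 0.39072943 0.09621273] [np.float64(0.0009648775886559567), np.float64(0.0009648775886560644)]
[0.54961621 0.46452572 0.24313242]
0.06 0.040778617882544 0.01778128389745824 -0.010553246147072072
0.075 0.037438525083449505 0.01632485547029512 -0.003160415641803746
0.09 0.03409843228435509 0.014868427043132126 0.004232414863464527
0.1 0.03187170375162542 0.013897474758356938 0.009160968533643423
0.11 0.029644975218895864 0.012926522473581588 0.014089522203822267
```

```bash
python3 -m jog '[60,0,0,0,0,0,75,0,40,0,0,0,75,0,70,0,0,0,75,0,73,0,0,0]'; python3 -m jog '[0,0,4,0,0,0,0,0,4,0,0,0]';python3 -m jog '[0,0,4,0,0,0,0,0,4,0,0,0]';python3 -m jog '[0,0,4,0,0,0,0,0,4,0,0,0]'
```

```text
clock: 3.88
position: [0.5489, 0.4588, 0.0165]
ee_rot: [-0.001, 0.573, 0.819, -0.004]
contact_force: [0.3, 0.2, -0.2]
width: -0.0002
clock: 4.12
position: [0.5525, 0.4604, 0.0176]
ee_rot: [0.0, 0.574, 0.819, 0.001]
contact_force: [0.4, 0.1, 0.3]
width: 0.0003
clock: 4.38
position: [0.5518, 0.4601, 0.013]
ee_rot: [0.0, 0.574, 0.819, 0.0]
contact_force: [-1.0, -1.0, -0.8]
width: 0.0004
clock: 4.62
position: [0.5514, 0.4601, 0.0083]
ee_rot: [-0.0, 0.574, 0.819, -0.0]
contact_force: [0.4, -0.1, -0.8]
width: -0.0003
```

```bash
for i in 1 2 3; do python3 -m jog '[0,0,3,0,0,0,0,0,3,0,0,0]' | grep -E 'posi|force'; done
python3 - <<'E'
from h import *
save('wrist','w4.png');save('side','s4.png');crop('s4',140,60,240,160,6,'c11.png');crop('w4',180,180,380,330,4,'c12.png')
E
```

```text
position: [0.5514, 0.4601, 0.0052]
contact_force: [0.1, 0.5, -0.7]
position: [0.5515, 0.4601, 0.0023]
contact_force: [-0.7, -0.1, -0.2]
position: [0.5515, 0.4601, -0.0007]
contact_force: [-0.3, 0.0, 0.2]
```

View pics/c11.png

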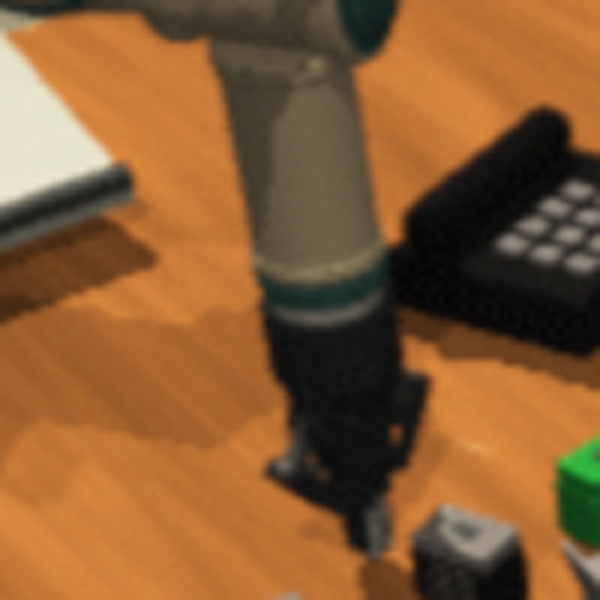

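View pics/c12.png

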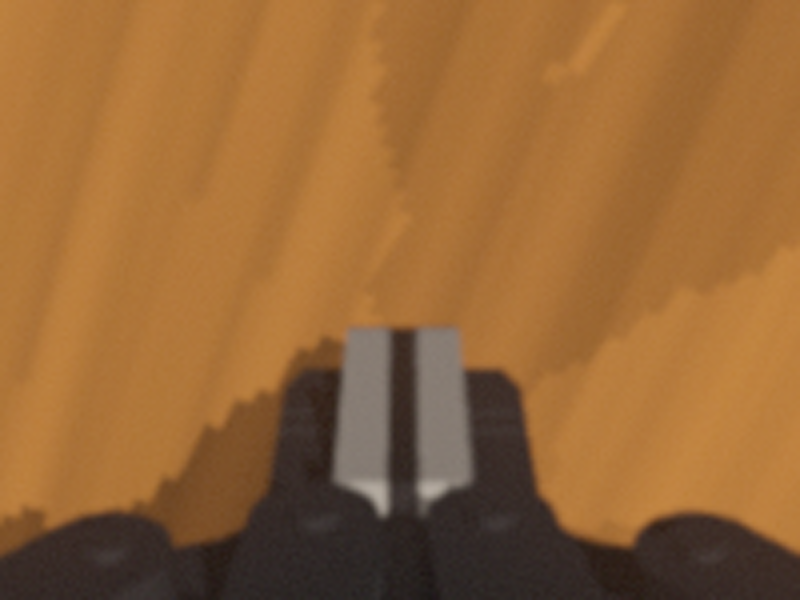

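```bash
for i in 1 2 3; do python3 -m jog '[0,0,3,0,0,0,0,0,3,0,0,0]' | grep -E 'posi|force'; done
```

```text
position: [0.5515, 0.4601, -0.0037]
contact_force: [-0.6, 0.1, -0.9]
position: [0.5517, 0.4603, -0.0064]
contact_force: [0.2, 0.7, -0.5]
position: [0.5518, 0.4603, -0.0066]
contact_force: [-3.3, -3.6, 11.3]
```

```bash
python3 -m jog '[0,0,-65,0,0,0,0,0,-65,0,0,0,-75,0,-65,0,0,0,-75,0,-65,0,0,0,-75,0,-65,0,0,0]' 0; python3 go.py .5768 .3896 .013 110
```

```text
clock: 6.85
position: [0.5774, 0.3889, 0.0551]
ee_rot: [-0.0, 0.574, 0.819, -0.0]
contact_force: [-0.4, -0.3, -1.0]
width: 0.0852
[ 0.8 -0.3 42.1] [-0.05 -0.03 -0.12]
6.85 [0.5774 0.3889 0.0551] 0.08523543240253097 [-0.4 -0.3 -1. ]
```

```bash
python3 -m jog '[0,0,25,0,0,0,0,0,42,0,0,0,0,0,42,0,0,0]'; python3 -m jog '[0,0,0,0,0,0,0,0,0,0,0,0,0,0,0,0,0,0,0,0,0,0,0,0,0,0,0,0,0,0,0,0,0,0,0,0]' 1 40; python3 -m jog '[0,0,-30,0,0,0,0,0,-30,0,0,0]'
python3 - <<'E'
from h import *
save('wrist','w5.png');save('side','s5.png')
E
```

```text
clock: 7.22
position: [0.5755, 0.39, 0.0114]
ee_rot: [-0.001, 0.573, 0.819, -0.002]
contact_force: [-1.3, -0.3, -0.4]
width: 0.0857
clock: 7.98
position: [0.5778, 0.3901, 0.0146]
ee_rot: [0.0, 0.574, 0.819, 0.001]
contact_force: [0.2, 0.3, 5.4]
width: 0.0355
clock: 8.22
position: [0.5788, 0.3905, 0.0451]
ee_rot: [0.001, 0.574, 0.819, 0.002]
contact_force: [-0.1, -0.7, -3.0]
width: 0.0353
```

View pics/w5.png

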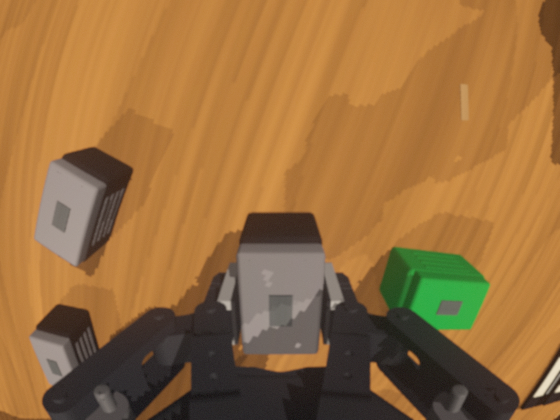

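```bash
cat > intool.py <<'E'
from h import *
def intool(f,u,v,z,st):
    q=st['ee_rot'];Rt=R.from_quat([q[1],q[2],q[3],q[0]])
    return Rt.inv().apply(atz(ld(f),u,v,z)-st['position'])*1000
E
python3 - <<'E'
from intool import *
crop('w5',200,190,360,370,4,'c13.png')
s=get_state()
for p in [(281,310),(242,240),(319,240),(242,353),(319,353)]: print(p,intool('w5',*p,.0795,s).round(1))
E
```

```text
(281, 310) [  0.1   2.  -36.8]
(242, 240) [ 32.4 -13.  -36.8]
(319, 240) [ 32.4  16.6 -36.8]
(242, 353) [-25.2 -16.1 -36.8]
(319, 353) [-25.3  19.9 -36.8]
```

View pics/c13.png

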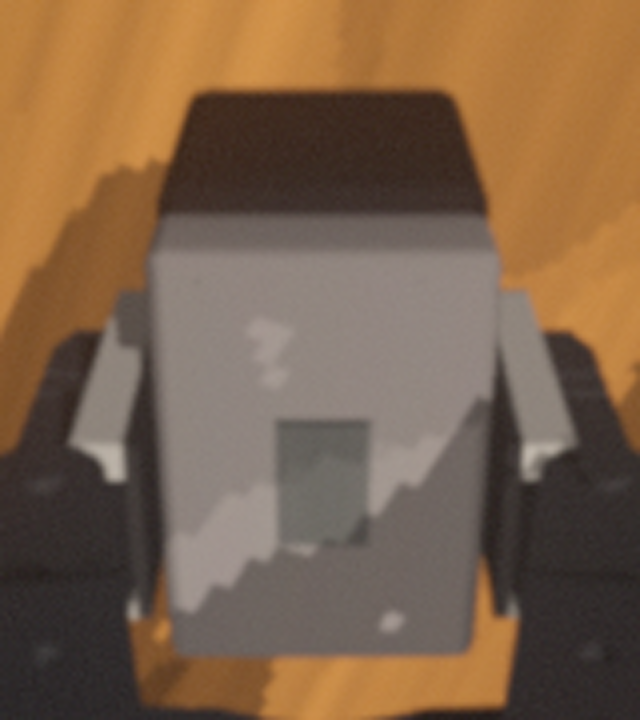

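```bash
python3 go.py .52 -.02 .33 -5.4
```

```text
[-365.4 -193.8 -287.1] [-3.000e-02  6.000e-02  1.154e+02]
8.325 [0.5769 0.3895 0.0427] 0.035060920926771905 [ 0.1 -0.4 -2.7]
```

```bash
python3 -m jog '[0,0,-60,0,0,5,0,0,-120,0,0,15,0,0,-180,0,0,25,-60,-30,-240,0,0,36,-110,-60,-287,0,0,46,-160,-90,-287,0,0,57,-210,-120,-287,0,0,67,-260,-150,-287,0,0,78,-310,-180,-287,0,0,88,-365,-194,-287,0,0,98]'; python3 go.py .52 -.02 .33 -5.4
```

```text
clock: 9.57
position: [0.5179, -0.0108, 0.3292]
ee_rot: [-0.0, 0.995, 0.102, -0.001]
contact_force: [1.0, -0.2, -1.5]
width: 0.0351
[ 0.2  9.5 -0.8] [-0.04  0.13 17.1 ]
9.575 [ 0.5179 -0.0108  0.3292] 0.03512135102006389 [ 1.  -0.2 -1.5]
```

```bash
python3 -m jog '[0,4,0,0,0,10,0,8,0,0,0,17,0,8,0,0,0,17,0,8,0,0,0,17]'
python3 - <<'E'
from h import *
save('wrist','w6.png')
E
```

```text
clock: 10.07
position: [0.5209, -0.0168, 0.3296]
ee_rot: [-0.0, 0.999, -0.043, -0.001]
contact_force: [0.5, -0.1, -1.6]
width: 0.0354
```

View pics/w6.png

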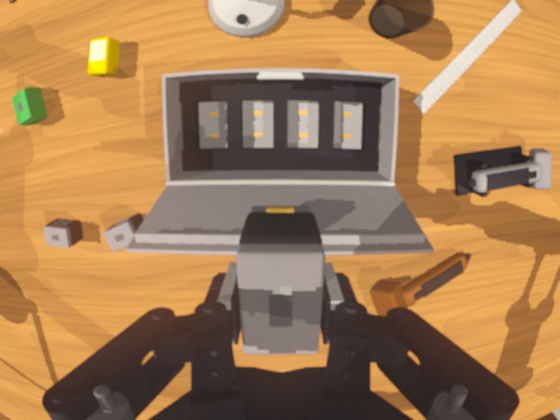

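Run:
```python
from h import *
crop('w6',155,60,415,190,3,'c14.png')
crop('w6',430,120,560,220,6,'c15.png')
```

```text
(no output)
```

View pics/c14.png

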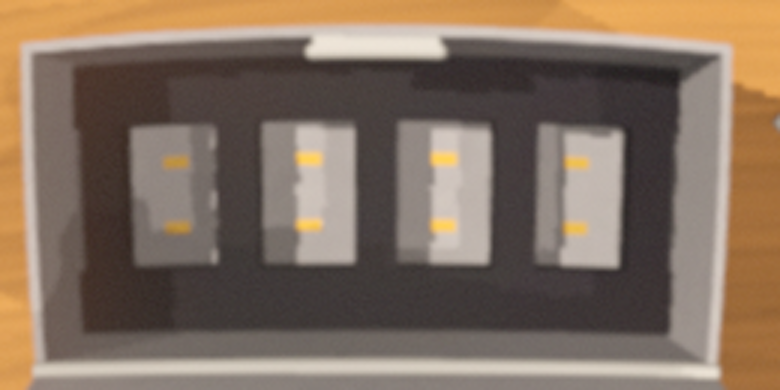

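View pics/c15.png

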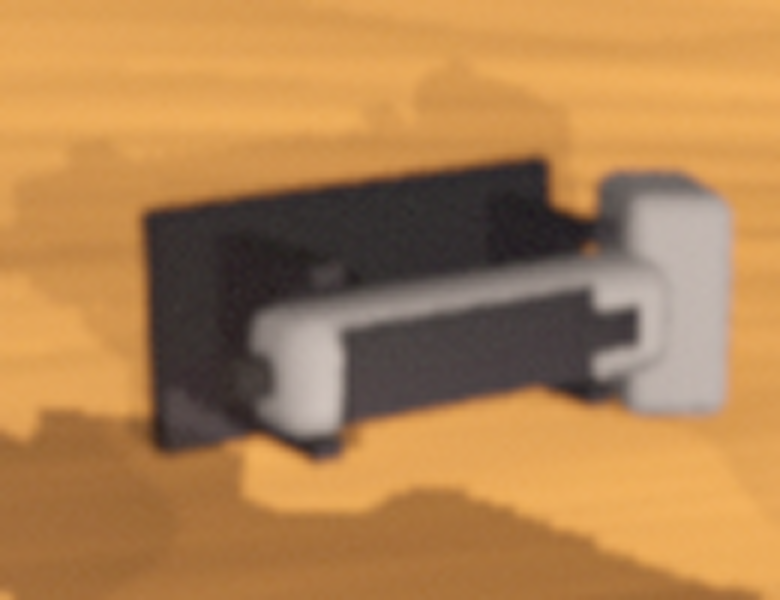

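```bash
cat > fit.py <<'E'
from h import *
from scipy.optimize import least_squares
w=ld('w6');f=lambda u,v:np.array([155+u/3-.33,60+v/3-.33])
F=[((23,46),(70,146,85)),((731,46),(70,-146,85)),((130,126),(34,118,10)),((134,266),(-34,118,10)),((624,127),(34,-118,10)),((620,268),(-34,-118,10)),
((356,265),(-34,10,10)),((398,265),(-34,-10,10)),((376,40),(70,0,85))]
def res(p,F,f,d):
    c,s=np.cos(p[2]),np.sin(p[2]);r=[]
    for px,l in F:
        l=np.array(l)/1000;P=[p[0]+c*l[0]-s*l[1],p[1]+s*l[0]+c*l[1],l[2]]
        r+=list(proj(d,P)-f(*px))
    return np.array(r)
if __name__=='__main__':
    r=least_squares(res,[.585,-.019,-.094],args=(F,f,w));print(r.x,np.degrees(r.x[2]));print(r.fun.reshape(-1,2).round(1))
    t=ld('top0');f1=lambda u,v:np.array([90+u/3-.33,130+v/3-.33])
    F1=[((402,113),(70,146,85)),((731,140),(70,-146,85)),((176,194),0)]
    F1=[((402,113),(70,146,85)),((731,140),(70,-146,85)),((566,125),(70,0,85))]
    r=least_squares(res,[.585,-.019,-.094],args=(F1,f1,t));print(r.x,np.degrees(r.x[2]));print(r.fun.reshape(-1,2).round(1))
E
python3 fit.py
```

```text
[ 0.58189257 -0.02173419 -0.08502881] -4.871792023264283
[[-0.3  0.4]
 [ 0.3  0.6]
 [ 0.5  1.4]
 [ 0.7  0.8]
 [-0.6  1.3]
 [-0.8  0.3]
 [-0.  -0.2]
 [-0.1 -0.2]
 [ 0.3 -3.8]]
[ 0.58341274 -0.01868503 -0.09436021] -5.406442034515613
[[-0.8 -0.2]
 [ 0.8 -0.1]
 [ 0.   0.3]]
```

```bash
sed -i 's/,((376,40),(70,0,85))\]/,((376,28),(70,0,85))]/' fit.py; python3 fit.py | head -1
cat > well.py <<'E'
from h import *
L=np.array([.5822,-.0216]);YAW=-4.9
def loc(x,y):
    c,s=np.cos(np.radians(YAW)),np.sin(np.radians(YAW));return (L+np.array([c*x-s*y,s*x+c*y])/1000).round(4)
if __name__=='__main__':
    for i,y in enumerate((-96,-32,32,96)): print('well',i+1,loc(0,y))
E
python3 well.py
```

```text
[ 0.58259101 -0.02179303 -0.08502701] -4.871688563713604
well 1 [ 0.574  -0.1172]
well 2 [ 0.5795 -0.0535]
well 3 [0.5849 0.0103]
well 4 [0.5904 0.074 ]
```

```bash
python3 go.py .58 -.0535 .14 -4.9
```

```text
[ 62.1  31.7 189.8] [-0.02  0.07  0.02]
10.125 [ 0.521  -0.0167  0.3299] 0.03544765147766973 [ 1.6  0.4 -1.8]
```

```bash
python3 -m jog '[40,20,20,0,0,0,62,32,70,0,0,0,62,32,130,0,0,0,62,32,190,0,0,0,62,32,190,0,0,0]'
python3 - <<'E'
from h import *
save('wrist','w7.png')
E
```

```text
clock: 10.75
position: [0.5758, -0.0529, 0.1357]
ee_rot: [-0.001, 0.999, -0.043, -0.006]
contact_force: [0.2, -0.1, -0.4]
width: 0.0355
```

View pics/w7.png

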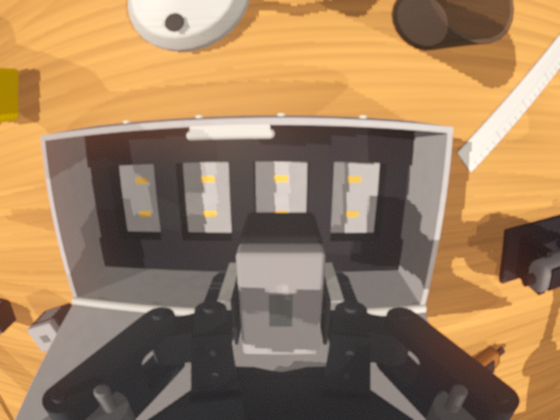

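```bash
python3 -m jog '[0,0,0,0,0,0,0,0,0,0,0,0]'
python3 - <<'E'
from h import *
save('wrist','w8.png');crop('w8',30,100,470,320,1.8,'c16.png')
E
```

```text
clock: 11.05
position: [0.5823, -0.0546, 0.1437]
ee_rot: [0.0, 0.999, -0.043, 0.003]
contact_force: [1.5, -0.6, -2.5]
width: 0.0352
```

View pics/c16.png

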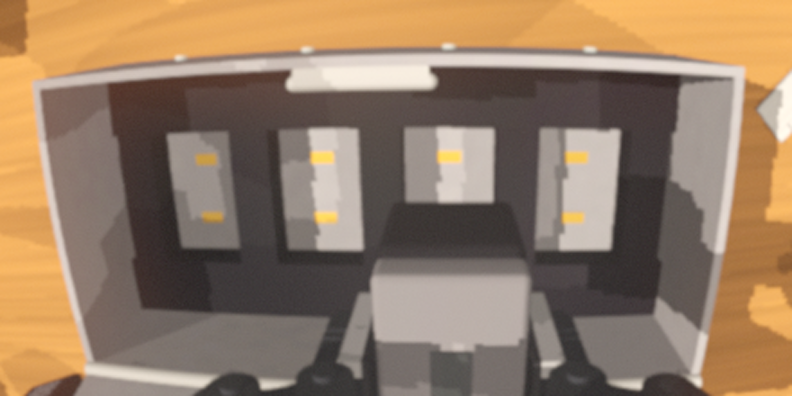

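Run:
```python
from fit import *
w=ld('w8');f=lambda u,v:np.array([30+u/1.8-.22,100+v/1.8-.22])
F=[((36,82),(70,146,85)),((744,68),(70,-146,85)),((168,133),(34,118,10)),((182,248),(-34,118,10)),((620,129),(34,-118,10)),((612,250),(-34,-118,10))]
for S in (F,F[2:],F[:2]):
    r=least_squares(res,[.585,-.019,-.094],args=(S,f,w));print(r.x,np.degrees(r.x[2]));print(r.fun.reshape(-1,2).round(1).tolist())
s=get_state();print(s['position'])
```

```text
[ 0.58192967 -0.02212068 -0.08512189] -4.877125310786977
[[-1.5, 1.1], [0.8, 1.3], [-0.1, -1.8], [0.8, 0.7], [0.5, -2.1], [-0.7, 0.5]]
[ 0.5812135  -0.02194381 -0.08569333] -4.909866180209509
[[-0.1, -1.2], [0.8, 1.3], [0.3, -1.3], [-0.9, 1.3]]
[ 0.58270581 -0.02239857 -0.08459971] -4.847206221469591
[[-1.4, 0.1], [1.1, 0.1]]
[ 0.58188195 -0.054579    0.14327549]
```

```bash
python3 go.py .5792 -.0539 .023 -4.9;  python3 -m jog '[-2.7,-1,30,0,0,0,-2.7,-1,60,0,0,0,-2.7,-1,80,0,0,0,-2.7,-1,80,0,0,0]'; python3 go.py .5792 -.0539 .023 -4.9
```

```text
[ -3.3  -0.5 120.3] [ 0.03 -0.29 -0.08]
11.1 [ 0.5819 -0.0546  0.1433] 0.03579085678769481 [-0.4 -0.1 -1.6]
clock: 11.6
position: [0.5771, -0.053, 0.0603]
ee_rot: [-0.0, 0.999, -0.044, -0.001]
contact_force: [0.1, 0.0, -1.7]
width: 0.0351
[ 2.2  0.7 37.3] [-0.02  0.09 -0.09]
11.6 [ 0.5771 -0.053   0.0603] 0.035082467521671636 [ 0.1  0.  -1.7]
```

```bash
python3 -m jog '[1,0.5,0,0,0,0,1,0.5,5,0,0,0,1,0.5,5,0,0,0,1,0.5,5,0,0,0]'
python3 - <<'E'
from h import *
save('wrist','w9.png');save('top','t9.png');crop('t9',200,150,360,250,4,'c17.png')
E
```

```text
clock: 12.1
position: [0.5787, -0.0537, 0.0559]
ee_rot: [-0.0, 0.999, -0.044, 0.0]
contact_force: [0.1, 0.4, -1.9]
width: 0.0354
```

View pics/w9.png

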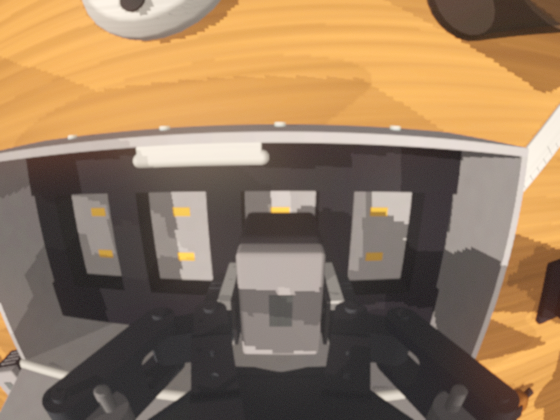

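View pics/c17.png

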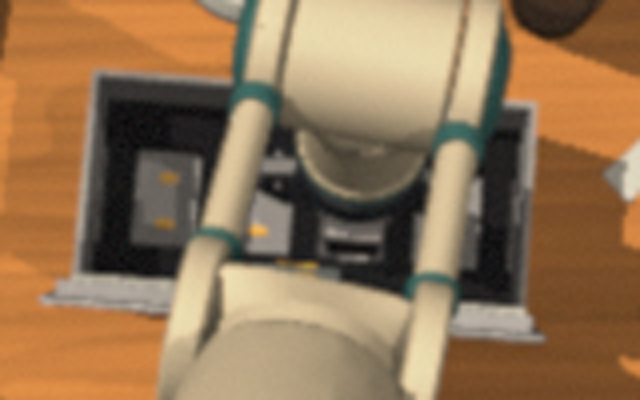

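```bash
python3 -m jog '[0,0,8,0,0,0,0,0,16,0,0,0,0,0,20,0,0,0,0,0,20,0,0,0]'; python3 -m jog '[0,0,6,0,0,0,0,0,10,0,0,0,0,0,10,0,0,0]';python3 -m jog '[0,0,2,0,0,0,0,0,2,0,0,0]'
```

```text
clock: 12.7
position: [0.5783, -0.0536, 0.035]
ee_rot: [-0.0, 0.999, -0.044, -0.0]
contact_force: [-0.0, -0.7, -2.4]
width: 0.0355
clock: 13.08
position: [0.5783, -0.0537, 0.0252]
ee_rot: [-0.0, 0.999, -0.044, -0.0]
contact_force: [-0.7, 0.2, -1.5]
width: 0.0352
clock: 13.32
position: [0.5786, -0.0537, 0.0246]
ee_rot: [0.0, 0.999, -0.044, 0.0]
contact_force: [-1.6, 0.5, 4.4]
width: 0.0354
```

```bash
python3 -m jog '[0,0,0,0,0,0,0,0,0,0,0,0,0,0,0,0,0,0]' 0.4; python3 -m jog '[0,0,-30,0,0,0,0,0,-80,0,0,0,0,0,-140,0,0,0,0,0,-200,0,0,0,0,0,-220,0,0,0,0,0,-220,0,0,0]'
python3 - <<'E'
from h import *
save('wrist','w10.png')
E
```

```text
clock: 13.7
position: [0.5786, -0.0537, 0.0235]
ee_rot: [-0.0, 0.999, -0.044, 0.0]
contact_force: [-0.3, -0.2, 0.5]
width: 0.0511
clock: 14.45
position: [0.5795, -0.0539, 0.2455]
ee_rot: [0.0, 0.999, -0.044, 0.002]
contact_force: [0.5, -0.8, -0.0]
width: 0.0512
```

View pics/w10.png

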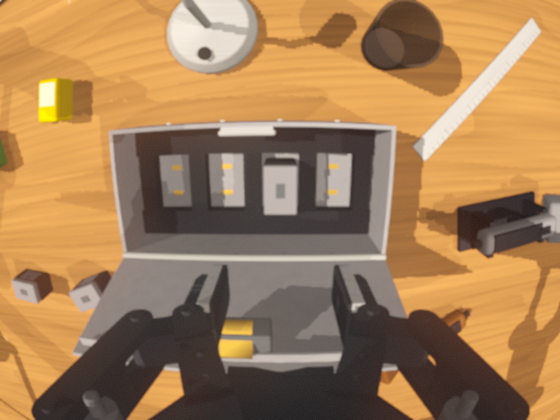

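```bash
python3 go.py .45 .25 .2 105
```

```text
[-154.4 -291.3   43.4] [ 2.0000e-02 -2.0000e-02 -1.0999e+02]
14.5 [ 0.5785 -0.0537  0.2435] 0.051029808069054 [-0.4 -0.1  0.1]
```

```bash
python3 -m jog '[-5,-20,-40,0,0,-10,-20,-60,-60,0,0,-20,-40,-100,-60,0,0,-30,-60,-140,-60,0,0,-40,-90,-190,-60,0,0,-50,-120,-240,-40,0,0,-60,-154,-291,0,0,0,-70,-154,-291,20,0,0,-80,-154,-291,40,0,0,-90,-154,-291,43,0,0,-100]' 0; python3 go.py .45 .25 .2 105
```

```text
clock: 15.75
position: [0.4477, 0.249, 0.1964]
ee_rot: [-0.002, 0.673, 0.74, -0.004]
contact_force: [-0.3, -0.7, 0.3]
width: 0.0853
[ 0.8  2.4 -3.6] [-0.46  0.09 -9.61]
15.75 [0.4477 0.249  0.1964] 0.08529959226328487 [-0.3 -0.7  0.3]
```

```bash
python3 -m jog '[0,0,0,0,0,-9.6,0,0,0,0,0,-9.6,0,0,0,0,0,-9.6]'
python3 - <<'E'
from h import *
save('wrist','w11.png');crop('w11',170,110,370,260,4,'c18.png')
E
```

```text
clock: 16.12
position: [0.4499, 0.2493, 0.1995]
ee_rot: [-0.001, 0.612, 0.791, -0.001]
contact_force: [-0.2, 0.0, -0.1]
width: 0.0854
```

View pics/w11.png

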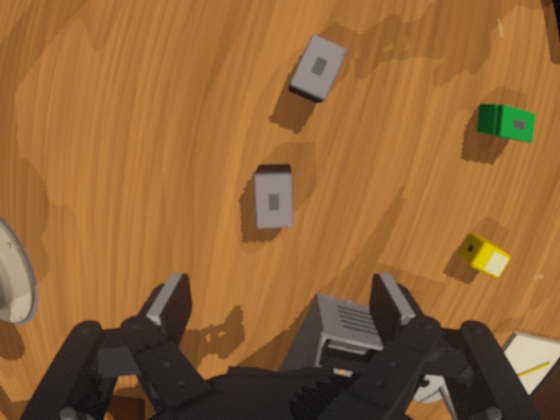

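View pics/c18.png

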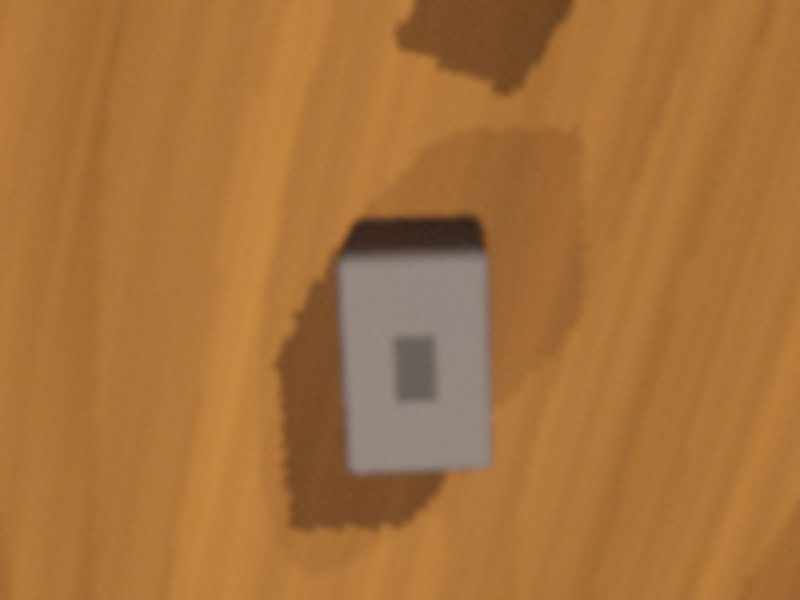

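```bash
python3 - <<'E'
from quad import *
w=ld('w11')
quad(w,[(339,255),(488,251),(491,467),(348,473)],(170,110),4)
print(atz(w,170+415/4-.375,110+368/4-.375,.048))
E
python3 go.py .4455 .2425 .0135 107
```

```text
c [0.4441 0.2439] sides [0.0351 0.0539 0.0353 0.0546] long yaw [105.9 105.6] minrect [444.1 243.8] [35.3 54.7] 15.9
[0.44402603 0.24287883 0.048     ]
[ -5.5  -6.  186.4] [-0.08  0.   -2.5 ]
16.175 [0.4501 0.2494 0.1999] 0.08524312181500736 [-0.2 -0.2  0.1]
```

```bash
python3 go.py .4443 .2433 .0135 106; python3 -m jog '[-4,-7,50,0,0,-1,-4,-7,100,0,0,-1,-4,-7,150,0,0,-1,-4,-7,175,0,0,-1,-4,-7,186,0,0,-1,-4,-7,186,0,0,-1,-4,-7,186,0,0,-1]'; python3 go.py .4443 .2433 .0135 106
```

```text
[ -4.5  -6.9 186.4] [-0.08  0.   -1.5 ]
16.175 [0.4501 0.2494 0.1999] 0.08524312181500736 [-0.2 -0.2  0.1]
clock: 17.05
position: [0.4458, 0.2444, 0.0157]
ee_rot: [0.001, 0.605, 0.796, 0.001]
contact_force: [-0.4, 0.4, 0.4]
width: 0.0859
[-0.6 -1.7  2.2] [ 0.15 -0.02 -0.41]
17.05 [0.4458 0.2444 0.0157] 0.0859006605366122 [-0.4  0.4  0.4]
```

```bash
python3 -m jog '[0,0,0,0,0,0,0,0,0,0,0,0,0,0,0,0,0,0,0,0,0,0,0,0,0,0,0,0,0,0,0,0,0,0,0,0]' 1 40; python3 -m jog '[0,0,-15,0,0,0,0,0,-30,0,0,0,0,0,-30,0,0,0,0,0,-30,0,0,0]'
python3 - <<'E'
from h import *
save('wrist','w12.png');crop('w12',200,190,360,370,4,'c19.png')
E
python3 go.py .50 .11 .25 -4.9
```

```text
clock: 17.8
position: [0.4451, 0.2441, 0.0152]
ee_rot: [0.0, 0.605, 0.797, 0.0]
contact_force: [-1.0, 0.9, 6.0]
width: 0.0354
clock: 18.3
position: [0.4446, 0.2439, 0.0447]
ee_rot: [0.0, 0.605, 0.797, 0.0]
contact_force: [0.2, 0.6, -1.6]
width: 0.0352
[-143.9   17.5 -205.6] [-2.0000e-02  3.0000e-02  1.1051e+02]
18.35 [0.4444 0.2438 0.0444] 0.03544528196810973 [ 0.9  0.6 -2.6]
```

View pics/c19.png

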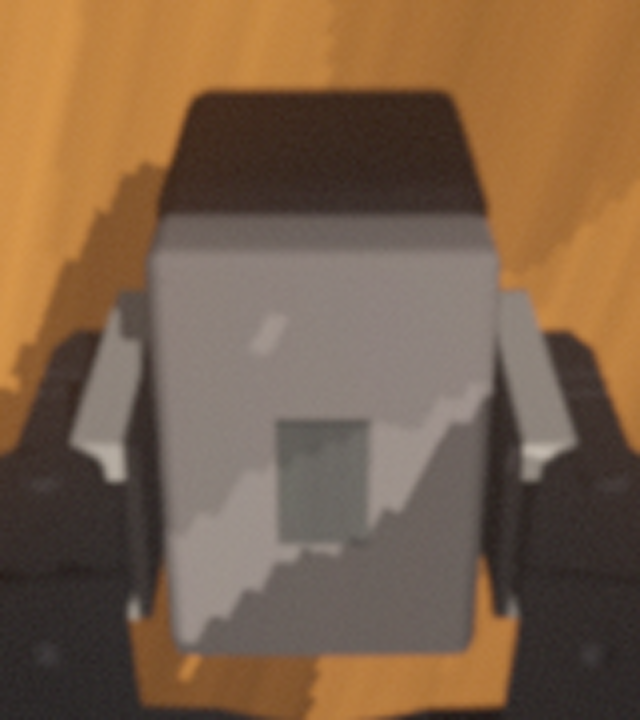

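Run:
```python
from h import *
s=ld('s3');w=ld('w3')
P=np.array([.577,.3897,.1]);a=np.radians(20);u=np.array([np.cos(a),np.sin(a),0]);n=np.array([-u[1],u[0],0])
for off in (-.01,0,.01):
  for px in [(197.5,120.6),(199,118),(223,117)]:
    o,r=ray(s,*px);k=((P+n*off-o)@n)/(r@n);q=o+r*k-P;print(off,px,'t',(q@u).round(3),'above tip',q[2].round(3))
# wrist elbow points for pack-held image w12 tool axis pos
w=ld('w12');P=np.array([.4446,.2439,.0447]);a=np.radians(16);u=np.array([np.cos(a),np.sin(a),0]);n=np.array([-u[1],u[0],0])
for px in [(52,385),(155,315),(165,345),(190,300)]:
    o,r=ray(w,*px);k=((P-o)@n)/(r@n);q=o+r*k-P;print(px,'t',(q@u).round(3),'above tip',(q[2]-.008).round(3))
```

```text
-0.01 (197.5, 120.6) t -0.079 above tip 0.105
-0.01 (199, 118) t -0.071 above tip 0.11
-0.01 (223, 117) t 0.042 above tip 0.052
0 (197.5, 120.6) t -0.069 above tip 0.097
0 (199, 118) t -0.061 above tip 0.102
0 (223, 117) t 0.054 above tip 0.043
0.01 (197.5, 120.6) t -0.059 above tip 0.088
0.01 (199, 118) t -0.05 above tip 0.093
0.01 (223, 117) t 0.065 above tip 0.034
(52, 385) t -0.078 above tip 0.082
(155, 315) t -0.054 above tip 0.034
(165, 345) t -0.043 above tip 0.052
(190, 300) t -0.041 above tip 0.02
```

View pics/w12.png

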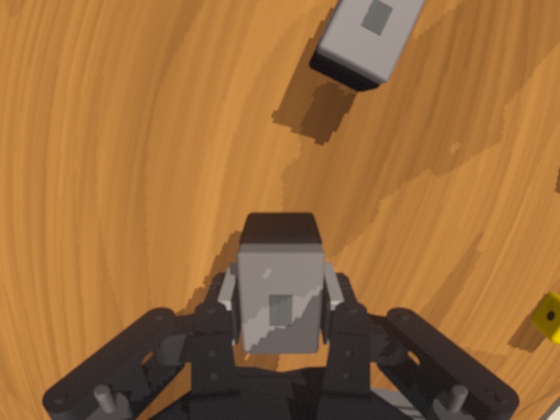

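```bash
sed -i 's/.5822,-.0216/.582,-.022/;s/YAW=-4.9/YAW=-4.88/' well.py; python3 well.py; python3 go.py .5847 .0099 .27 -4.9
```

```text
well 1 [ 0.5738 -0.1177]
well 2 [ 0.5793 -0.0539]
well 3 [0.5847 0.0099]
well 4 [0.5902 0.0737]
[-263.1   72.1 -225.6] [-2.0000e-02  3.0000e-02  1.1051e+02]
18.35 [0.4444 0.2438 0.0444] 0.03544528196810973 [ 0.9  0.6 -2.6]
```

```bash
python3 -m jog '[0,0,-60,0,0,5,0,0,-120,0,0,15,0,0,-180,0,0,25,-20,5,-226,0,0,36,-70,20,-226,0,0,46,-120,35,-226,0,0,57,-170,50,-226,0,0,67,-220,62,-226,0,0,78,-263,72,-226,0,0,88,-263,72,-226,0,0,98]'; python3 -m jog '[0,0,0,0,0,9,0,0,0,0,0,12.5,0,0,0,0,0,12.5]'; python3 go.py .5847 .0099 .14 -4.9
```

```text
clock: 19.6
position: [0.586, 0.0067, 0.2689]
ee_rot: [0.0, 0.998, 0.061, -0.001]
contact_force: [-1.3, 0.5, -0.9]
width: 0.0356
clock: 19.98
position: [0.5844, 0.01, 0.2696]
ee_rot: [-0.0, 0.999, -0.042, -0.001]
contact_force: [-0.2, -0.0, -2.8]
width: 0.0354
[5.000e-01 1.000e-01 1.296e+02] [-0.01  0.11  0.04]
19.975 [0.5844 0.01   0.2696] 0.03536283518336694 [-0.2 -0.  -2.8]
```

```bash
python3 -m jog '[0,0,50,0,0,0,0,0,100,0,0,0,0,0,150,0,0,0,0,0,180,0,0,0,0,0,205,0,0,0,0,0,210,0,0,0,0,0,210,0,0,0,0,0,210,0,0,0]'; python3 go.py .5847 .0099 .0246 -4.9
python3 - <<'E'
from h import *
save('wrist','w13.png')
E
```

```text
clock: 20.98
position: [0.5859, 0.01, 0.0619]
ee_rot: [0.0, 0.999, -0.043, 0.001]
contact_force: [0.2, -0.3, -1.6]
width: 0.035
[-1.2  0.2 37.3] [-0.   -0.15  0.03]
20.975 [0.5859 0.01   0.0619] 0.03502655111237581 [ 0.2 -0.3 -1.6]
```

View pics/w13.png

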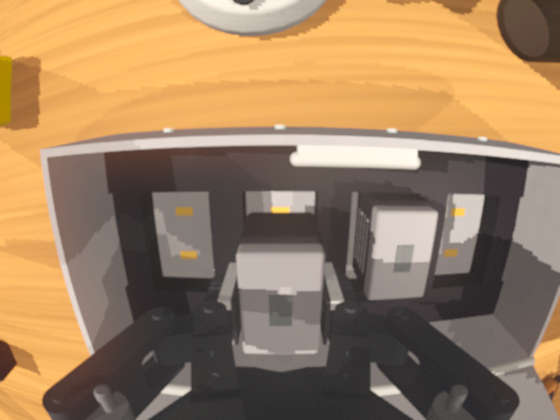

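```bash
python3 -m jog '[-0.5,0,10,0,0,0,-0.5,0,20,0,0,0,-0.5,0,25,0,0,0,-0.5,0,25,0,0,0]'; python3 -m jog '[0,0,6,0,0,0,0,0,10,0,0,0,0,0,12,0,0,0,0,0,12,0,0,0]'; python3 go.py .5847 .0099 .0246 -4.9
```

```text
clock: 21.52
position: [0.5842, 0.0101, 0.0349]
ee_rot: [-0.0, 0.999, -0.043, -0.0]
contact_force: [1.4, 0.7, -1.5]
width: 0.0352
clock: 22.02
position: [0.5843, 0.0101, 0.0252]
ee_rot: [0.0, 0.999, -0.043, 0.0]
contact_force: [-2.8, 0.5, 8.8]
width: 0.035
[0.4 0.1 0.6] [ 0.   -0.03  0.01]
22.025 [0.5843 0.0101 0.0252] 0.034953636459573154 [-2.8  0.5  8.8]
```

```bash
python3 -m jog '[0,0,-1,0,0,0,0,0,-1,0,0,0,0,0,-1,0,0,0,0,0,-1,0,0,0]' 0.4; python3 -m jog '[0,0,-30,0,0,0,0,0,-80,0,0,0,0,0,-140,0,0,0,0,0,-200,0,0,0,0,0,-245,0,0,0,0,0,-245,0,0,0]'
python3 - <<'E'
from h import *
save('wrist','w14.png')
E
python3 go.py .455 .385 .2 81
```

```text
clock: 22.52
position: [0.5842, 0.0101, 0.0244]
ee_rot: [-0.0, 0.999, -0.043, -0.0]
contact_force: [1.3, -0.2, 0.1]
width: 0.0511
clock: 23.28
position: [0.5865, 0.0099, 0.2741]
ee_rot: [0.0, 0.999, -0.043, 0.005]
contact_force: [0.9, -0.4, -0.3]
width: 0.0511
[-161.8 -362.6   70.7] [  0.17  -0.18 -85.89]
23.325 [0.585  0.01   0.2713] 0.0513277746802461 [-0.2 -0.2 -0.3]
```

View pics/w14.png

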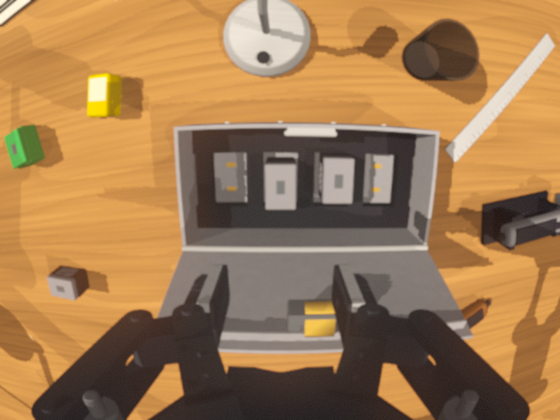

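```bash
python3 -m jog '[-5,-40,-10,0,0,-10,-10,-90,-10,0,0,-20,-30,-150,-10,0,0,-30,-60,-200,-10,0,0,-40,-100,-250,0,0,0,-50,-130,-300,20,0,0,-60,-162,-345,40,0,0,-70,-162,-363,60,0,0,-80,-162,-363,71,0,0,-86,-162,-363,71,0,0,-86]' 0; python3 -m jog '[0,0,0,0,0,0,0,0,0,0,0,0]'
python3 - <<'E'
from h import *
save('wrist','w15.png');crop('w15',170,110,370,260,4,'c20.png')
E
```

```text
clock: 24.58
position: [0.4521, 0.3848, 0.1955]
ee_rot: [-0.0, 0.76, 0.65, -0.003]
contact_force: [0.2, 0.2, 0.3]
width: 0.0853
clock: 24.82
position: [0.4542, 0.3853, 0.199]
ee_rot: [0.0, 0.76, 0.65, 0.0]
contact_force: [-0.7, -0.4, -0.1]
width: 0.0855
```

View pics/w15.png

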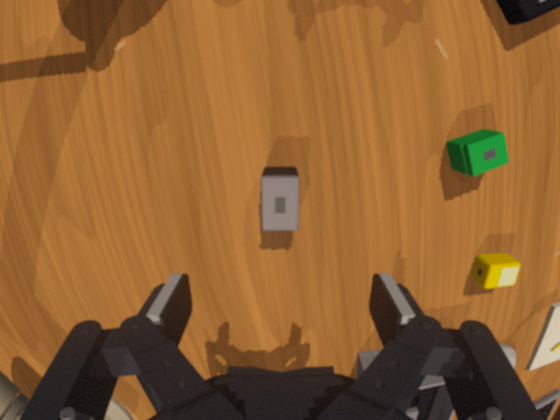

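View pics/c20.png

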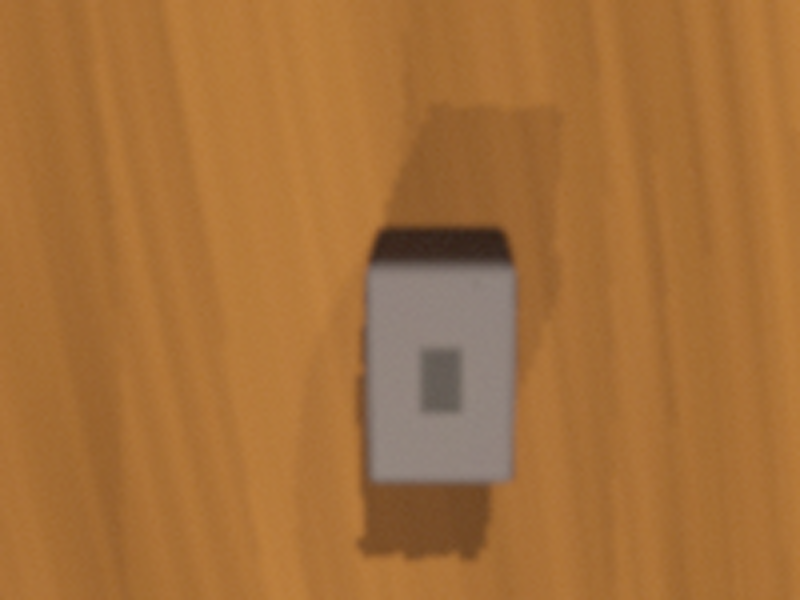

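```bash
python3 - <<'E'
from quad import *
w=ld('w15')
quad(w,[(370,264),(515,264),(512,480),(371,481)],(170,110),4)
print(atz(w,170+441/4-.375,110+379/4-.375,.048))
E
python3 go.py .4545 .378 .0215 81
```

```text
c [0.4527 0.379 ] sides [0.0341 0.0541 0.0348 0.0544] long yaw [81.2 80.4] minrect [452.5 379. ] [54.4 34.8] 81.2
[0.45229949 0.37803939 0.048     ]
[ -7.4   1.3 177.6] [ 0.04 -0.04  0.03]
24.875 [0.4543 0.3854 0.1991] 0.08529792123770986 [-0.9 -0.1 -0.1]
```

```bash
python3 -m jog '[-7,-0.4,50,0,0,0,-7,-0.4,100,0,0,0,-7,-0.4,145,0,0,0,-7,-0.4,170,0,0,0,-7,-0.4,178,0,0,0,-7,-0.4,178,0,0,0,-7,-0.4,178,0,0,0]'; python3 -m jog '[0,0,0,0,0,0,0,0,0,0,0,0,0,0,0,0,0,0,0,0,0,0,0,0,0,0,0,0,0,0,0,0,0,0,0,0]' 1 45; python3 -m jog '[0,0,-15,0,0,0,0,0,-30,0,0,0,0,0,-30,0,0,0,0,0,-30,0,0,0]'
python3 - <<'E'
from h import *
save('wrist','w16.png');crop('w16',200,190,360,370,4,'c21.png')
E
python3 go.py .5902 .0737 .27 -4.9
```

```text
clock: 25.75
position: [0.4535, 0.3794, 0.0221]
ee_rot: [0.0, 0.76, 0.65, 0.002]
contact_force: [0.2, -0.5, -0.5]
width: 0.0856
clock: 26.5
position: [0.4528, 0.379, 0.0212]
ee_rot: [0.0, 0.76, 0.65, 0.001]
contact_force: [0.2, 0.4, 5.8]
width: 0.0349
clock: 27.0
position: [0.4522, 0.3786, 0.0506]
ee_rot: [-0.0, 0.76, 0.65, -0.0]
contact_force: [0.0, 0.3, -2.5]
width: 0.0353
[-279.9  183.5 -219.6] [-1.000e-02  4.000e-02  8.601e+01]
27.05 [0.452  0.3785 0.0503] 0.03538485676813203 [ 0.   0.3 -2.2]
```

View pics/c21.png

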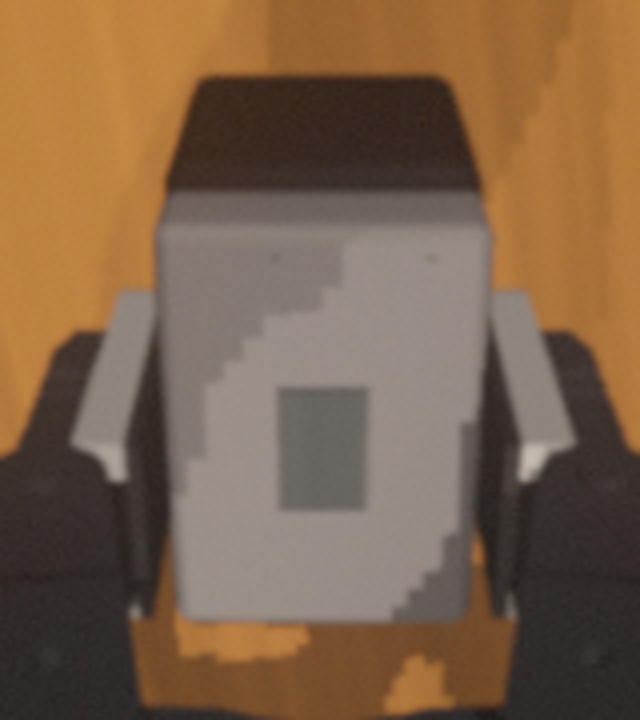

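```bash
python3 -m jog '[0,0,-60,0,0,5,0,0,-120,0,0,15,0,0,-180,0,0,25,-20,15,-220,0,0,36,-70,50,-220,0,0,46,-120,85,-220,0,0,57,-170,115,-220,0,0,67,-220,145,-220,0,0,78,-260,170,-220,0,0,86,-280,184,-220,0,0,86]'; python3 -m jog '[0,0,0,0,0,0,0,0,0,0,0,0,0,0,0,0,0,0]'; python3 go.py .5902 .0737 .07 -4.9
```

```text
clock: 28.3
position: [0.5913, 0.0709, 0.2696]
ee_rot: [0.0, 0.999, -0.044, -0.001]
contact_force: [0.1, 0.8, -0.8]
width: 0.0352
clock: 28.68
position: [0.5903, 0.0748, 0.2705]
ee_rot: [-0.0, 0.999, -0.042, -0.0]
contact_force: [-0.0, 0.7, -1.1]
width: 0.0349
[1.000e-01 1.200e+00 2.005e+02] [-0.03  0.03  0.09]
28.675 [0.5903 0.0748 0.2705] 0.034906479805916976 [-0.   0.7 -1.1]
```

```bash
python3 -m jog '[0,0.5,50,0,0,0,0,0.5,100,0,0,0,0,0.5,150,0,0,0,0,0.5,180,0,0,0,0,0.5,195,0,0,0,0,0.5,200,0,0,0,0,0.5,200,0,0,0,0,0.5,200,0,0,0]'; python3 go.py .5902 .0737 .0315 -4.9
python3 - <<'E'
from h import *
save('wrist','w17.png')
E
```

```text
clock: 29.68
position: [0.5919, 0.0732, 0.072]
ee_rot: [-0.0, 0.999, -0.043, 0.001]
contact_force: [0.2, -0.6, -2.5]
width: 0.035
[-1.9 -0.3 40.5] [-0.02 -0.16  0.01]
29.675 [0.5919 0.0732 0.072 ] 0.03496564860206834 [ 0.2 -0.6 -2.5]
```

View pics/w17.png

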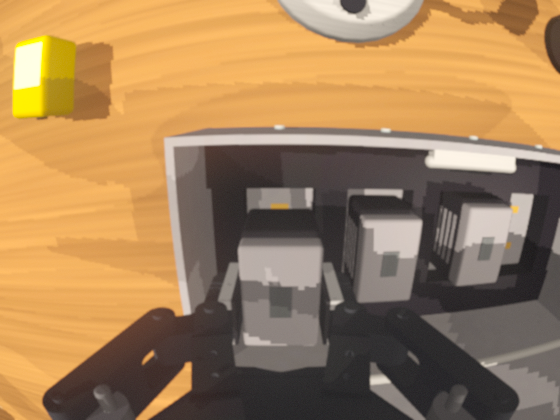

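```bash
python3 -m jog '[-0.7,0,10,0,0,0,-0.7,0,18,0,0,0,-0.7,0,22,0,0,0,-0.7,0,22,0,0,0]'; python3 -m jog '[0,0,4,0,0,0,0,0,8,0,0,0,0,0,11,0,0,0,0,0,11,0,0,0]'; python3 -m jog '[0,0,3,0,0,0,0,0,5,0,0,0,0,0,5,0,0,0]'; python3 go.py .5902 .0737 .0315 -4.9
```

```text
clock: 30.22
position: [0.5898, 0.0732, 0.0479]
ee_rot: [-0.0, 0.999, -0.043, -0.001]
contact_force: [-0.2, 0.3, -1.2]
width: 0.0347
clock: 30.72
position: [0.5899, 0.0732, 0.0373]
ee_rot: [-0.0, 0.999, -0.043, -0.0]
contact_force: [-0.1, 0.3, -1.1]
width: 0.0346
clock: 31.1
position: [0.59, 0.0732, 0.0324]
ee_rot: [-0.0, 0.999, -0.043, -0.0]
contact_force: [0.2, -0.2, -1.7]
width: 0.035
[ 0.2 -0.5  0.9] [-0.    0.02  0.01]
31.1 [0.59   0.0732 0.0324] 0.03501904748602523 [ 0.2 -0.2 -1.7]
```

```bash
python3 -m jog '[0,0,2,0,0,0,0,0,2,0,0,0]';  python3 -m jog '[0,0,0,0,0,0,0,0,0,0,0,0,0,0,0,0,0,0]' 0.4
python3 - <<'E'
from h import *
save('wrist','w18.png')
E
```

```text
clock: 31.35
position: [0.5904, 0.0732, 0.0312]
ee_rot: [-0.0, 0.999, -0.043, 0.0]
contact_force: [0.1, -0.5, 3.4]
width: 0.0352
clock: 31.72
position: [0.5908, 0.0701, 0.0315]
ee_rot: [0.002, 0.999, -0.042, 0.001]
contact_force: [-1.0, -9.6, 4.4]
width: 0.0513
```

View pics/w18.png

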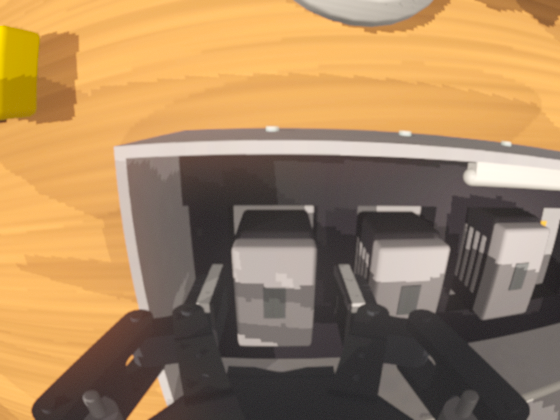

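```bash
python3 -m jog '[0,0,0,0,0,0,0,0,0,0,0,0]' 0.5; python3 -m jog '[0,1,-6,0,0,0,0,1,-14,0,0,0,0,1,-25,0,0,0]'; python3 -m jog '[0,0,-30,0,0,0,0,0,-80,0,0,0,0,0,-140,0,0,0,0,0,-200,0,0,0,0,0,-220,0,0,0,0,0,-220,0,0,0]'
python3 - <<'E'
from h import *
save('wrist','w19.png');save('top','t19.png')
E
```

```text
clock: 32.02
position: [0.5913, 0.0726, 0.0317]
ee_rot: [0.0, 0.999, -0.043, 0.001]
contact_force: [-0.2, -3.2, 5.1]
width: 0.0422
clock: 32.4
position: [0.5898, 0.0724, 0.0559]
ee_rot: [-0.0, 0.999, -0.043, -0.0]
contact_force: [0.4, 0.4, -0.0]
width: 0.0428
clock: 33.15
position: [0.5909, 0.0724, 0.2782]
ee_rot: [-0.0, 0.999, -0.043, 0.003]
contact_force: [-0.3, 0.1, 0.4]
width: 0.0427
```

View pics/w19.png

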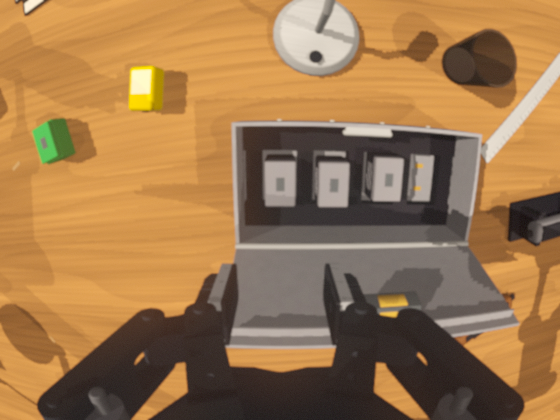

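View pics/t19.png

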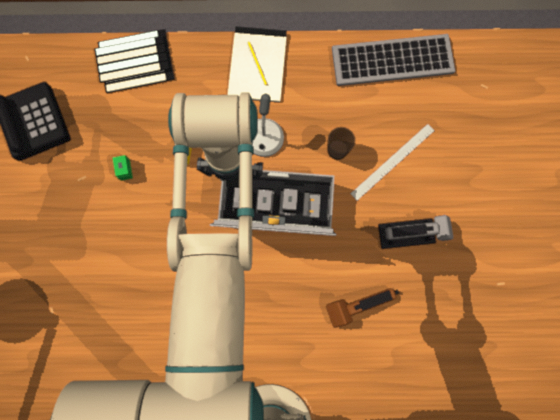

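Run:
```python
from h import *
from well import loc,L,YAW
t=ld('top0');s=ld('side0')
c1=lambda u,v:(90+u/3-.33,130+v/3-.33); c2=lambda u,v:(160+u/4-.375,120+v/4-.375)
ya=np.radians(YAW);ux=np.array([np.cos(ya),np.sin(ya)])
for a,b in [((362,286),(299,126)),((737,314),(541,358))]:
    p,e=tri(ray(t,*c1(*a)),ray(s,*c2(*b)));x=(p[:2]-L)@ux;print(p,e,'locker x',x,'ang',np.degrees(np.arctan2(p[2]-.085,x+.07)))
```

```text
[0.49558993 0.13340238 0.21548491] [np.float64(0.0008715151789378086), np.float64(0.0008715151789378393)] locker x -0.09931677957501236 ang 102.6626929067563
[ 0.47375071 -0.15654222  0.21221214] [np.float64(0.0033580792228756805), np.float64(0.0033580792228756883)] locker x -0.09641149759809196 ang 101.72898827825541
```

```bash
python3 - <<'E'
from well import loc
print(loc(-132,0),loc(0,0))
E
python3 go.py .4505 -.0108 .28 95; python3 go.py .4505 -.0108 .28 85
```

```text
[ 0.4505 -0.0108] [ 0.582 -0.022]
[-131.2   94.6   -5.1] [-8.000e-02  7.000e-02 -9.988e+01]
33.25 [0.5893 0.0723 0.2747] 0.0425132596259014 [ 0.1  0.8 -0.5]
[-131.2   94.6   -5.1] [-7.000e-02  7.000e-02 -8.988e+01]
33.25 [0.5893 0.0723 0.2747] 0.0425132596259014 [ 0.1  0.8 -0.5]
```

```bash
python3 -m jog '[-20,15,-25,0,0,-10,-40,30,-25,0,0,-20,-60,45,-25,0,0,-30,-80,60,-25,0,0,-40,-100,75,-25,0,0,-50,-120,85,-25,0,0,-60,-131,95,-25,0,0,-70,-131,95,-15,0,0,-80,-131,95,-5,0,0,-90,-131,95,-5,0,0,-90]' 1; python3 go.py .4505 -.0108 .28 175.1
```

```text
clock: 34.5
position: [0.4499, -0.011, 0.2782]
ee_rot: [-0.002, 0.737, 0.676, -0.002]
contact_force: [0.8, 0.2, 0.3]
width: -0.0001
[ 0.3  0.6 -1.8] [ -0.21  -0.27 -90.11]
34.5 [ 0.4499 -0.011   0.2782] -9.099463631349083e-05 [0.8 0.2 0.3]
```

```bash
python3 -m jog '[0,0,0,0,0,-10,0,0,0,0,0,-20,0,0,0,0,0,-30,0,0,0,0,0,-40,0,0,0,0,0,-50,0,0,0,0,0,-60,0,0,0,0,0,-70,0,0,0,0,0,-80,0,0,0,0,0,-90,0,0,0,0,0,-90]'; python3 -m jog '[0,0,50,0,0,0,0,0,90,0,0,0,0,0,92,0,0,0,0,0,92,0,0,0]'; python3 go.py .4505 -.0108 .1885 175.1;python3 - <<'E'
from h import *
save('wrist','w20.png');save('side','s20.png')
E
```

```text
clock: 35.75
position: [0.4512, -0.0112, 0.2801]
ee_rot: [-0.001, 0.045, 0.999, 0.0]
contact_force: [0.3, 0.8, 0.1]
width: 0.0003
clock: 36.25
position: [0.4524, -0.0114, 0.1896]
ee_rot: [0.001, 0.044, 0.999, -0.0]
contact_force: [1.1, 0.1, 0.0]
width: 0.0002
[1.9 0.5 1.1] [-0.    0.09 -0.1 ]
36.25 [ 0.4524 -0.0114  0.1896] 0.00018943384897621168 [1.1 0.1 0. ]
```

View pics/s20.png

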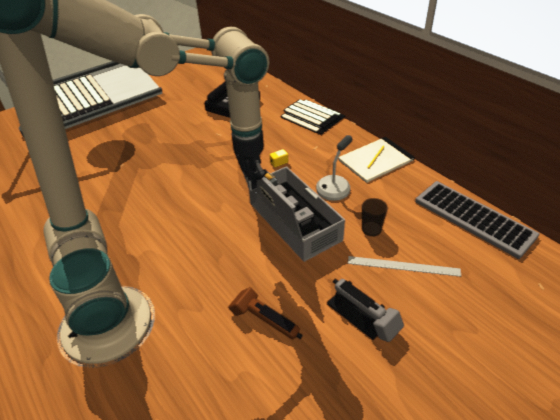

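View pics/w20.png

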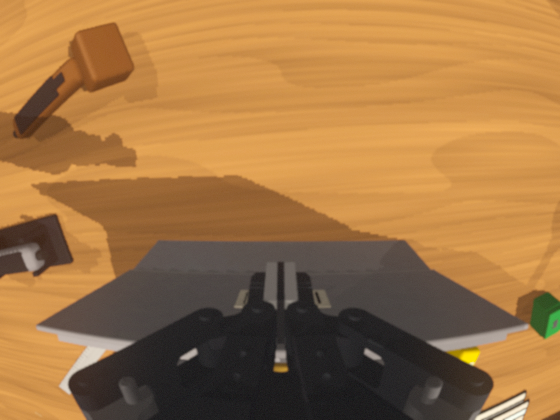

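Run:
```python
from h import *
crop('s20',210,100,370,260,4,'c22.png')
```

```text
(no output)
```

View pics/c22.png

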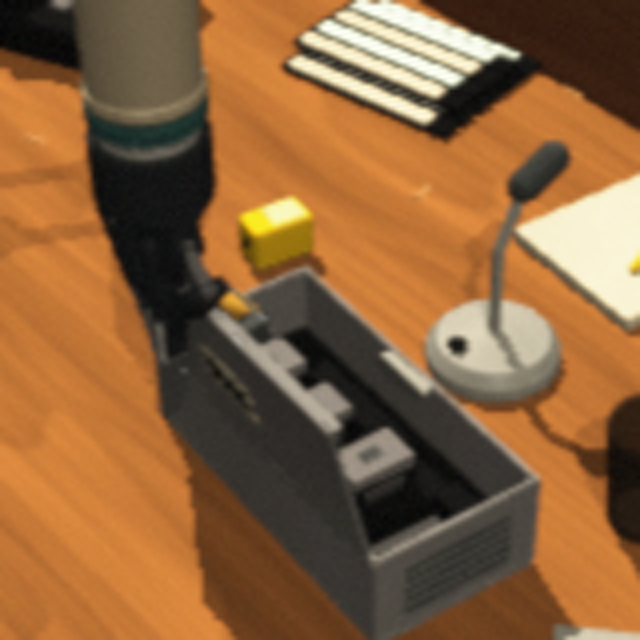

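```bash
python3 -m jog '[-12,0,0,0,0,0,-24,0,-2,0,0,0,-36,0,-4,0,0,0,-48,0,-5,0,0,0,-62,0,-5,0,0,0,-76,0,-5,0,0,0,-76,0,-5,0,0,0]'
python3 - <<'E'
from h import *
save('side','s21.png');crop('s21',210,100,370,260,4,'c23.png')
E
```

```text
clock: 37.22
position: [0.5294, -0.018, 0.1931]
ee_rot: [0.001, 0.043, 0.999, 0.0]
contact_force: [0.7, 0.3, 0.1]
width: -0.0
```

View pics/c23.png

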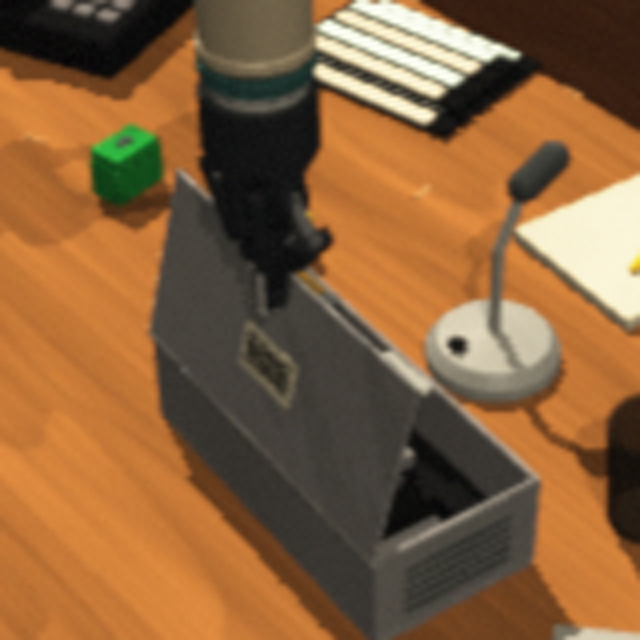

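```bash
python3 -m jog '[-15,0,4,0,0,0,-30,0,9,0,0,0,-43,0,17,0,0,0,-55,0,27,0,0,0,-66,0,39,0,0,0,-75,0,51,0,0,0,-80,0,60,0,0,0,-84,0,70,0,0,0,-84,0,70,0,0,0]'
python3 - <<'E'
from h import *
save('side','s22.png');crop('s22',210,100,370,260,4,'c24.png')
E
```

```text
clock: 38.4
position: [0.61, -0.0248, 0.1222]
ee_rot: [-0.001, 0.043, 0.999, 0.0]
contact_force: [-0.2, -0.3, 0.8]
width: -0.0002
```

View pics/c24.png

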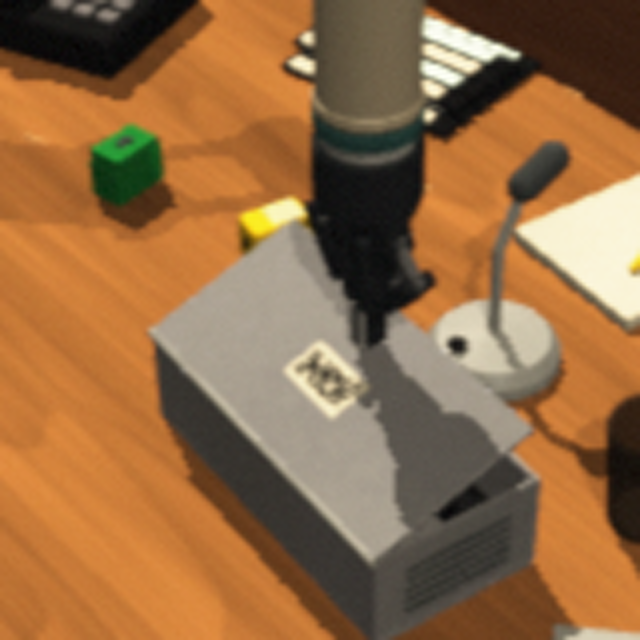

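```bash
python3 -m jog '[-4,0,10,0,0,0,-8,0,20,0,0,0,-10,0,26,0,0,0,-12,0,32,0,0,0,-12,0,36,0,0,0,-12,0,40,0,0,0,-12,0,40,0,0,0]';python3 -m jog '[0,0,2,0,0,0,0,0,2,0,0,0]'
python3 - <<'E'
from h import *
save('side','s23.png');crop('s23',210,100,370,260,4,'c25.png')
E
```

```text
clock: 39.33
position: [0.6228, -0.026, 0.0828]
ee_rot: [-0.0, 0.043, 0.999, 0.0]
contact_force: [0.1, 0.7, 0.3]
width: -0.0
clock: 39.58
position: [0.6232, -0.026, 0.0824]
ee_rot: [0.001, 0.043, 0.999, -0.0]
contact_force: [-0.6, -0.0, 4.3]
width: 0.0003
```

View pics/c25.png

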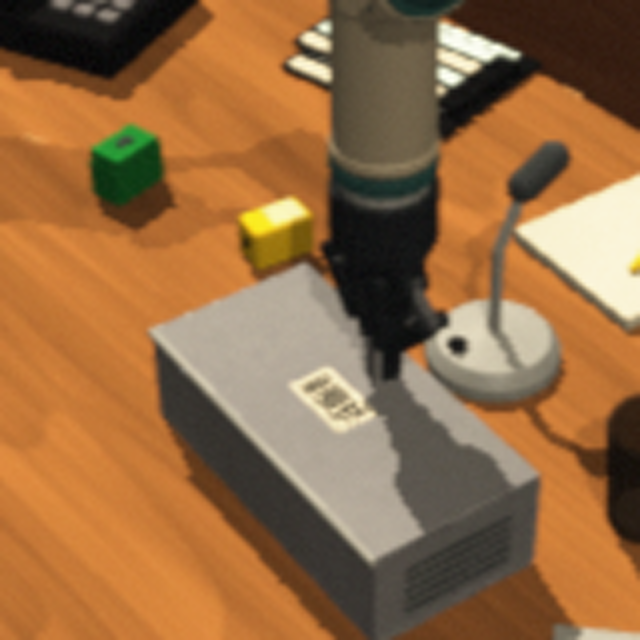

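```bash
python3 -m jog '[0,0,3,0,0,0,0,0,3,0,0,0]';python3 -m jog '[0,0,3,0,0,0,0,0,3,0,0,0]';python3 -m jog '[0,0,2,0,0,0,0,0,2,0,0,0]'
```

```text
clock: 39.88
position: [0.6232, -0.026, 0.0822]
ee_rot: [0.001, 0.043, 0.999, -0.0]
contact_force: [-5.6, 0.6, 18.7]
width: 0.0003
clock: 40.12
position: [0.6233, -0.026, 0.0821]
ee_rot: [0.002, 0.043, 0.999, -0.0]
contact_force: [-10.3, 0.9, 33.6]
width: 0.0002
clock: 40.38
position: [0.6233, -0.026, 0.082]
ee_rot: [0.002, 0.043, 0.999, -0.0]
contact_force: [-12.9, 1.8, 43.2]
width: 0.0
```

```bash
python3 -m jog '[0,0,-40,0,0,0,0,0,-90,0,0,0,0,0,-150,0,0,0,0,0,-190,0,0,0,0,0,-190,0,0,0]' 0; python3 go.py .50 -.34 .25 95.5
```

```text
clock: 41.0
position: [0.625, -0.0263, 0.2677]
ee_rot: [0.004, 0.043, 0.999, -0.0]
contact_force: [0.3, -0.7, -0.9]
width: 0.0852
[  98.  -323.3   17. ] [ 0.33  0.44 79.61]
41.0 [ 0.625  -0.0263  0.2677] 0.08522939804662194 [ 0.3 -0.7 -0.9]
```

```bash
python3 -m jog '[20,-50,-10,0,0,10,40,-110,-10,0,0,20,60,-160,-10,0,0,30,80,-220,0,0,0,40,98,-270,10,0,0,50,98,-310,17,0,0,60,98,-323,17,0,0,70,98,-323,17,0,0,79.6,98,-323,17,0,0,79.6,98,-323,17,0,0,79.6]'; python3 -m jog '[0,0,0,0,0,0,0,0,0,0,0,0]'
python3 - <<'E'
from h import *
save('wrist','w24.png');save('top','t24.png');crop('w24',180,80,380,240,4,'c26.png');crop('t24',200,150,360,250,4,'c27.png')
print(get_state()['position'])
E
```

```text
clock: 42.25
position: [0.4974, -0.339, 0.2456]
ee_rot: [-0.001, 0.671, 0.741, 0.0]
contact_force: [0.2, 0.4, 0.1]
width: 0.0854
clock: 42.5
position: [0.4977, -0.3391, 0.2465]
ee_rot: [0.0, 0.672, 0.741, 0.0]
contact_force: [0.1, 0.3, -0.0]
width: 0.0855
[ 0.49770698 -0.33924532  0.24664313]
```

View pics/w24.png

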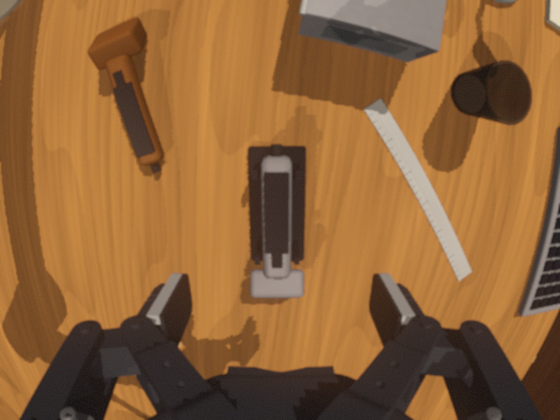

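View pics/c27.png

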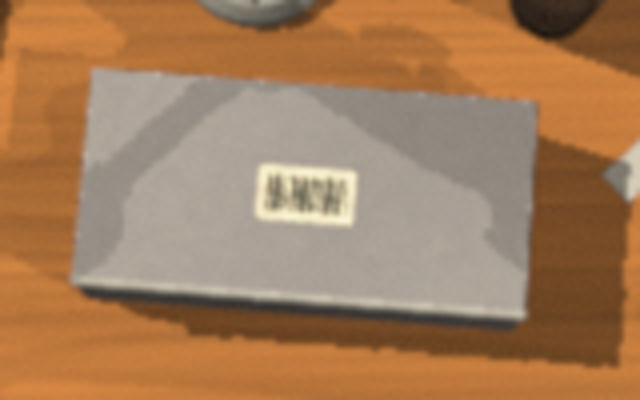

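Run:
```python
from h import *
crop('w24',200,130,360,310,4,'c26.png')
```

```text
(no output)
```

View pics/c26.png

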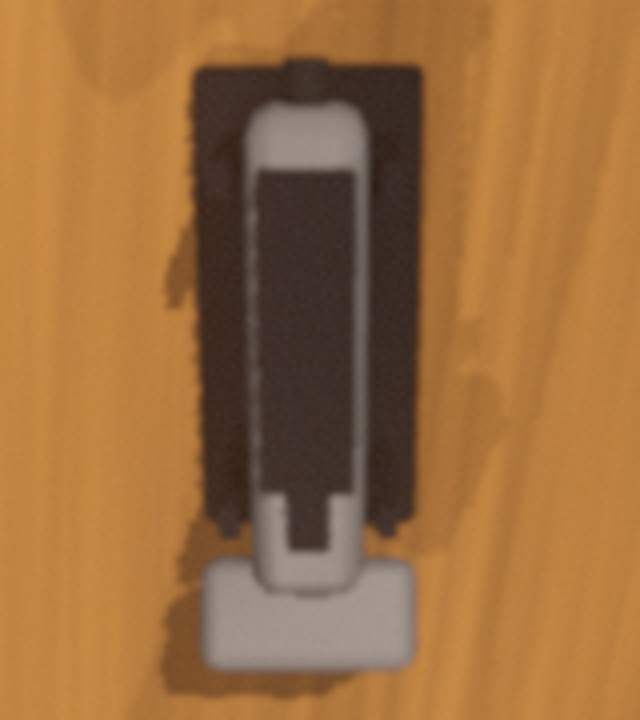

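Run:
```python
from h import *
w=ld('w24');f=lambda u,v:(200+u/4-.375,130+v/4-.375)
B=np.array([atz(w,*f(*p),.01)[:2] for p in [(195,68),(421,66),(415,520),(205,520)]])
print('base',B.round(4).tolist(),'c',B.mean(0),[np.degrees(np.arctan2(*(B[i]-B[j])[::-1])).round(1) for i,j in((3,0),(2,1))],np.linalg.norm(B[3]-B[0]),np.linalg.norm(B[1]-B[0]))
for p in [(307,102),(307,120),(308.5,585),(308.5,300)]: print(p,atz(w,*f(*p),.073))
for a,b in [((247,200),(367,200)),((250,400),(365,400))]:
    P,Q=atz(w,*f(*a),.073),atz(w,*f(*b),.073);print((P+Q)/2,np.linalg.norm(P-Q))
# height check: corner of dark grip patch in top and wrist
t=ld('t24');crop('t24',310,180,470,340,4,'c28.png')
```

```text
base [[0.4557, -0.3037], [0.5224, -0.2966], [0.5382, -0.4436], [0.4693, -0.4505]] c [ 0.4963915  -0.37360028] [np.float64(-84.7), np.float64(-83.9)] 0.14739343811494393 0.0671098447802439
(307, 102) [ 0.48979162 -0.30256205  0.073     ]
(307, 120) [ 0.4902286  -0.30709735  0.073     ]
(308.5, 585) [ 0.50295528 -0.43678851  0.073     ]
(308.5, 300) [ 0.49508428 -0.35374231  0.073     ]
[ 0.49217753 -0.32747765  0.073     ] 0.030411388715220956
[ 0.49743154 -0.38126226  0.073     ] 0.030528146313900145
```

View pics/c28.png

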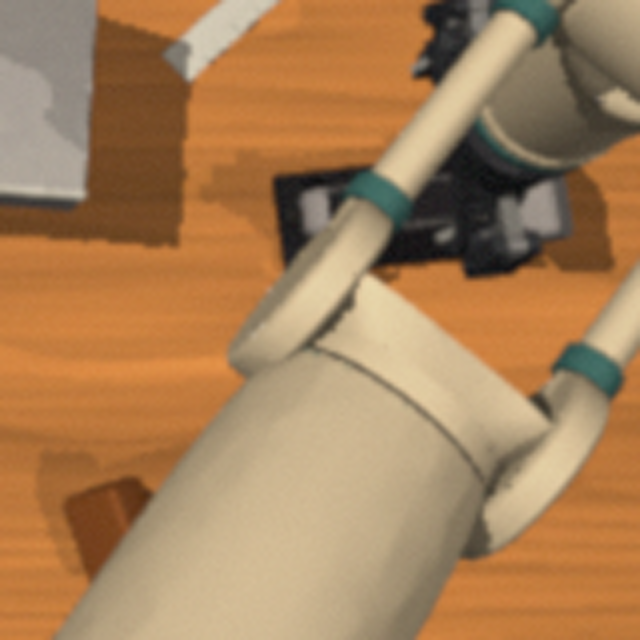

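Run:
```python
from h import *
crop('side0',310,260,420,350,7,'c29.png')
```

```text
(no output)
```

View pics/c29.png

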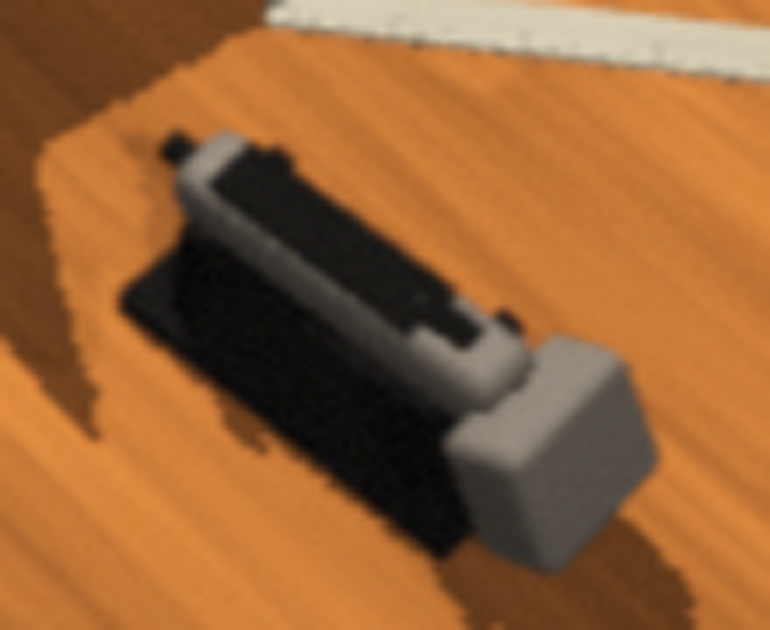

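```bash
python3 - <<'E'
from h import *
w=ld('w24');s=ld('side0')
for a,b in [((305,170),(230,167)),((308,550),(466,330))]:
    print(tri(ray(w,200+a[0]/4-.375,130+a[1]/4-.375),ray(s,310+b[0]/7-.43,260+b[1]/7-.43)))
E
python3 go.py .4985 -.3925 .04 95.6
```

```text
(array([ 0.49126855, -0.32059815,  0.07035332]), [np.float64(0.0004016018040771223), np.float64(0.0004016018040771723)])
(array([ 0.50131537, -0.42344893,  0.07692666]), [np.float64(0.000370754800071036), np.float64(0.0003707548000709393)])
[-53.1  -4.4 206.6] [ 0.01  0.   -0.05]
42.6 [ 0.4977 -0.3392  0.2466] 0.08524642355557539 [0.5 0.1 0.7]
```

```bash
python3 -m jog '[-30,-2,40,0,0,0,-53,-4.4,90,0,0,0,-53,-4.4,140,0,0,0,-53,-4.4,160,0,0,0,-53,-4.4,160,0,0,0,-53,-4.4,160,0,0,0]'; python3 go.py .4985 -.3925 .036 95.6;python3 - <<'E'
from h import *
save('wrist','w25.png')
E
```

```text
clock: 43.35
position: [0.4991, -0.3933, 0.0878]
ee_rot: [0.001, 0.672, 0.74, 0.0]
contact_force: [0.3, 0.1, 1.0]
width: 0.0853
[ 0.9 -0.7 51.8] [ 0.09  0.1  -0.08]
43.35 [ 0.4991 -0.3933  0.0878] 0.08530516194065256 [0.3 0.1 1. ]
```

View pics/w25.png

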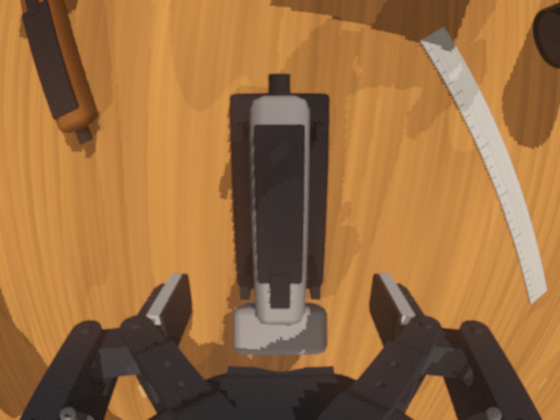

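Run:
```python
from h import *
w=ld('w25')
d=np.array([.098,-.995,0])
for x in (-.09,-.011,0,.011,.025,.05): print(x,proj(w,np.array([.4985,-.3925,.073])+d*x).round(0), proj(w,np.array([.4985,-.3925,.05])+d*x).round(0))
```

```text
-0.09 [280.  91.] [280.  93.]
-0.011 [280. 240.] [280. 226.]
0 [280. 258.] [280. 242.]
0.011 [280. 275.] [280. 258.]
0.025 [280. 296.] [280. 277.]
0.05 [280. 329.] [280. 308.]
```

```bash
python3 -m jog '[0,-0.7,25,0,0,0,0,-0.7,45,0,0,0,0,-0.7,52,0,0,0,0,-0.7,52,0,0,0,0,-0.7,52,0,0,0]'; python3 -m jog '[0,0,0,0,0,0,0,0,0,0,0,0,0,0,0,0,0,0,0,0,0,0,0,0,0,0,0,0,0,0,0,0,0,0,0,0]' 1 60;python3 go.py .4985 -.3925 .036 95.6;python3 - <<'E'
from h import *
save('wrist','w26.png')
E
```

```text
clock: 44.02
position: [0.4984, -0.3933, 0.0358]
ee_rot: [0.001, 0.672, 0.74, 0.0]
contact_force: [0.2, -0.4, -0.4]
width: 0.0859
clock: 44.78
position: [0.4979, -0.3929, 0.0349]
ee_rot: [0.0, 0.672, 0.74, 0.0]
contact_force: [-0.2, 0.1, 3.4]
width: 0.0314
[ 0.4  0.6 -1.1] [ 0.04  0.03 -0.09]
44.775 [ 0.4979 -0.3929  0.0349] 0.03135528834829877 [-0.2  0.1  3.4]
```

View pics/w26.png

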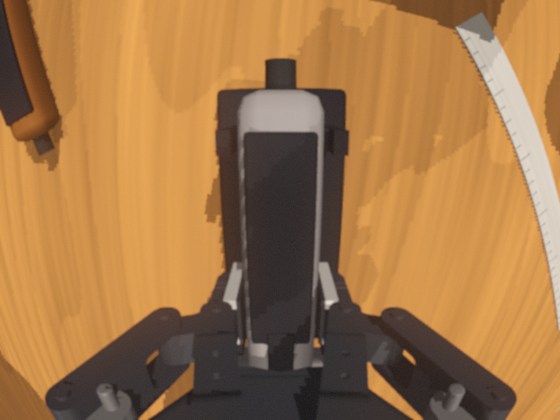

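```bash
python3 -m jog '[0,0,-15,0,0,0,0,0,-30,0,0,0,0,0,-60,0,0,0,0,0,-100,0,0,0,0,0,-100,0,0,0,0,0,-100,0,0,0]';python3 - <<'E'
from h import *
save('wrist','w27.png');save('side','s27.png');crop('s27',310,200,450,320,5,'c30.png');s=get_state();print(s['position'],s['ee_rot'],s['moment'])
E
```

```text
clock: 45.58
position: [0.4971, -0.3921, 0.1343]
ee_rot: [-0.0, 0.672, 0.74, 0.0]
contact_force: [0.0, -0.2, -2.1]
width: 0.031
[ 0.4967235  -0.39175303  0.13305731] [-1.62366769e-03  6.72318873e-01  7.40259876e-01  1.08773895e-04] [ 0.00715034 -0.03487088  0.06000308]
```

View pics/w27.png

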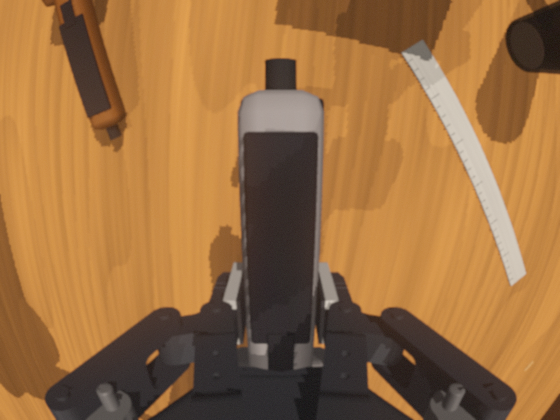

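View pics/c30.png

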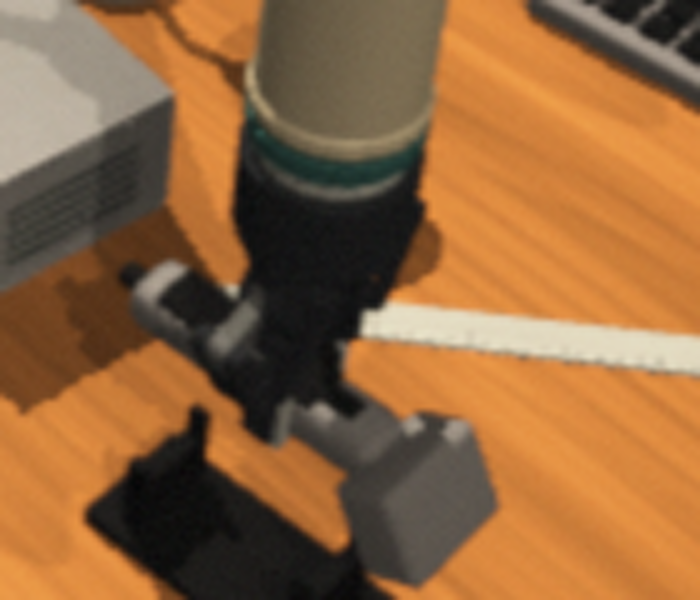

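```bash
python3 - <<'E'
from h import *
print('label top cam',atz(ld('t24'),200+306/4-.375,150+195/4-.375,.089))
E
python3 go.py .566 .1033 .179 95.6
```

```text
label top cam [ 0.58113203 -0.01878761  0.089     ]
[486.2 116.4 -44.9] [-0.12 -0.15 -0.09]
45.675 [ 0.4967 -0.3918  0.1331] 0.03124170251626146 [ 0.9  0.3 -1.1]
```

```bash
python3 -m jog '[30,0,-30,0,0,0,80,5,-60,0,0,0,130,20,-70,0,0,0,185,35,-70,0,0,0,240,55,-70,0,0,0,295,75,-70,0,0,0,350,95,-70,0,0,0,400,110,-60,0,0,0,450,117,-50,0,0,0,487,117,-46,0,0,0]'; python3 -m jog '[0,0,0,0,0,0,0,0,0,0,0,0,0,0,0,0,0,0]'; python3 go.py .567 .105 .179 95.6
python3 - <<'E'
from h import *
save('top','t28.png');save('wrist','w28.png');save('side','s28.png');crop('s28',210,100,370,260,4,'c31.png')
E
```

```text
clock: 46.92
position: [0.5663, 0.1055, 0.1782]
ee_rot: [-0.002, 0.672, 0.741, -0.001]
contact_force: [0.2, 0.6, -2.7]
width: 0.0314
clock: 47.3
position: [0.5674, 0.1022, 0.1804]
ee_rot: [0.0, 0.673, 0.74, -0.0]
contact_force: [0.0, -0.4, -2.0]
width: 0.0309
[ 2.8 -0.1  1.3] [-0.02  0.02 -0.17]
47.3 [0.5674 0.1022 0.1804] 0.030938369494534063 [ 0.  -0.4 -2. ]
```

View pics/c31.png

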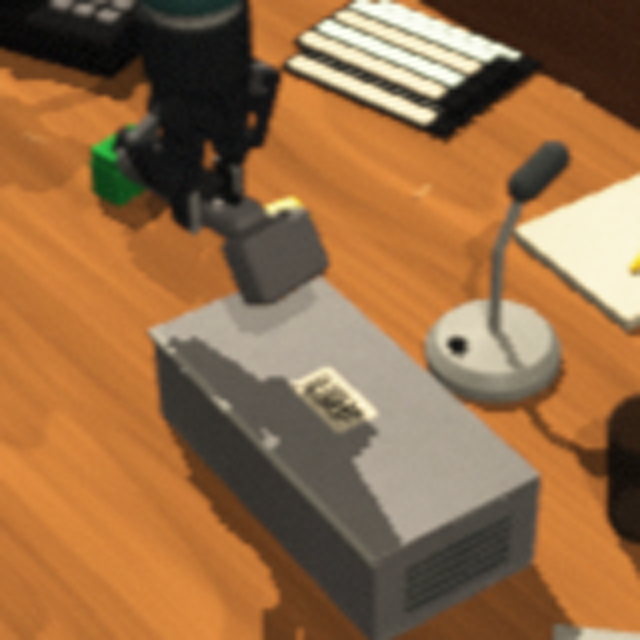

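View pics/t28.png

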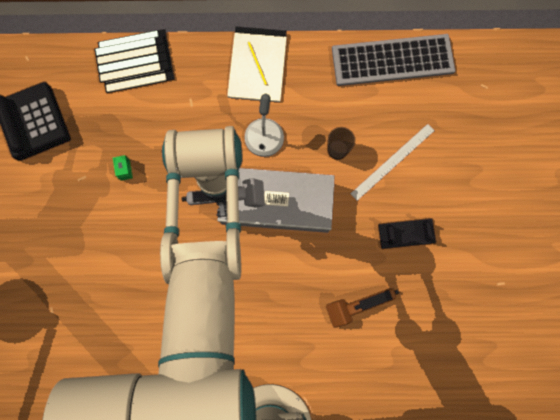

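Run:
```python
from h import *
s=ld('s28');o=np.array([.5674,.1022,.1904]);d=np.array([.0975,-.9952,0]);l=np.array([.9952,.0975,0])
W=o+d*.0805+[0,0,-.0217];h=W+(d*.5-np.array([0,0,.866]))*(W[2]-.089)/.866
f=lambda p:((proj(s,p)-[210,100])*4).round(0)
print('win',f(W),'hit',h,f(h)); # head corners
for a in (-.032,.032):
    print('winedge',f(W+l*a),'handle end',f(o+d*.05+[0,0,.028]+l*a/2))
im=cv2.imread('pics/c31.png')
for p,c in((W,(0,255,255)),(h,(0,0,255)),(o+d*.05+[0,0,.028],(0,255,0)),(o+d*-.09+[0,0,.028],(255,0,0))): cv2.circle(im,tuple(int(v) for v in f(p)),4,c,-1)
cv2.imwrite('pics/c32.png',im)
```

```text
win [285. 286.] hit [ 0.57973533 -0.02370889  0.089     ] [333. 401.]
winedge [252. 307.] handle end [236. 221.]
winedge [318. 266.] handle end [269. 202.]
```

View pics/c32.png

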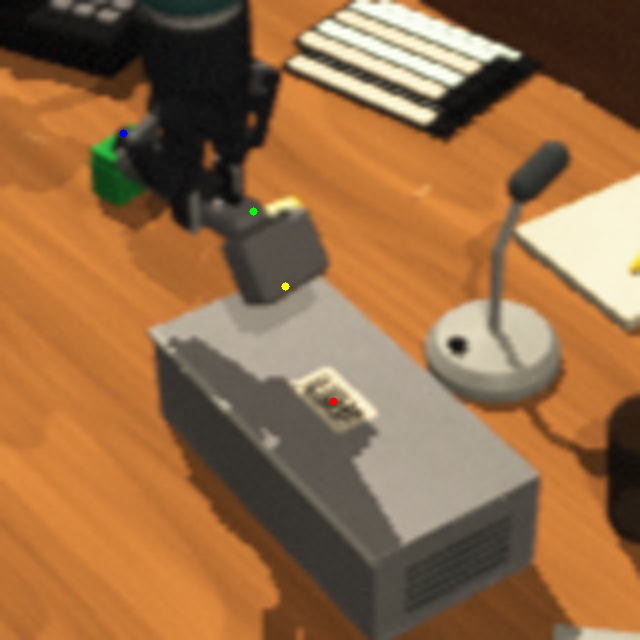

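```bash
python3 -m jog '[2.5,0,0,0,0,0,2.5,0,0,0,0,0,2.5,0,0,0,0,0,2.5,0,0,0,0,0,2.5,0,0,0,0,0,2.5,0,0,0,0,0,2.5,0,0,0,0,0,2.5,0,0,0,0,0,2.5,0,0,0,0,0,2.5,0,0,0,0,0]'; python3 -m jog '[0,0,0,0,0,0,0,0,0,0,0,0,0,0,0,0,0,0,0,0,0,0,0,0,0,0,0,0,0,0,0,0,0,0,0,0,0,0,0,0,0,0,0,0,0,0,0,0,0,0,0,0,0,0,0,0,0,0,0,0]'; python3 -m jog '[0,0,0,0,0,0,0,0,0,0,0,0,0,0,0,0,0,0,0,0,0,0,0,0,0,0,0,0,0,0,0,0,0,0,0,0,0,0,0,0,0,0,0,0,0,0,0,0,0,0,0,0,0,0,0,0,0,0,0,0]'; python3 go.py .4982 -.3929 .134 95.5
```

```text
clock: 48.7
position: [0.5671, 0.1058, 0.1806]
ee_rot: [-0.0, 0.672, 0.74, 0.0]
contact_force: [0.1, -0.5, -2.5]
width: 0.0312
clock: 49.95
position: [0.5671, 0.1058, 0.1806]
ee_rot: [-0.0, 0.672, 0.74, 0.0]
contact_force: [-0.0, -1.0, -2.3]
width: 0.0313
clock: 51.2
position: [0.5671, 0.1058, 0.1806]
ee_rot: [-0.0, 0.672, 0.74, 0.0]
contact_force: [0.0, -0.7, -2.0]
width: 0.0311
[-489.8 -116.4   46.5] [-0.   -0.01  0.01]
51.2 [0.5671 0.1058 0.1806] 0.031074333104943005 [ 0.  -0.7 -2. ]
```

```bash
python3 -m jog '[-40,0,-10,0,0,0,-90,-10,-20,0,0,0,-145,-25,-20,0,0,0,-200,-40,-20,0,0,0,-255,-55,-20,0,0,0,-310,-75,-20,0,0,0,-365,-90,-15,0,0,0,-420,-105,0,0,0,0,-465,-115,0,0,0,0,-489.5,-117,6,0,0,0]'; python3 -m jog '[0,0,20,0,0,0,0,0,40,0,0,0,0,0,40,0,0,0,0,0,40,0,0,0,0,0,40,0,0,0]'; python3 go.py .4979 -.3929 .0349 95.5;python3 - <<'E'
from h import *
save('wrist','w30.png')
E
```

```text
clock: 52.45
position: [0.4973, -0.3953, 0.1745]
ee_rot: [0.001, 0.673, 0.739, -0.0]
contact_force: [-0.7, 0.0, -1.4]
width: 0.0316
clock: 53.08
position: [0.4984, -0.3928, 0.1358]
ee_rot: [0.001, 0.672, 0.74, 0.0]
contact_force: [0.3, 0.6, -1.4]
width: 0.0313
[ 1.000e-01 -7.000e-01  1.009e+02] [0.09 0.08 0.04]
53.075 [ 0.4984 -0.3928  0.1358] 0.031306971644151714 [ 0.3  0.6 -1.4]
```

View pics/w30.png

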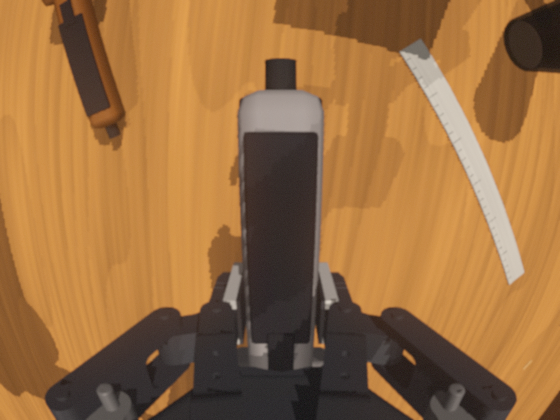

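```bash
python3 -m jog '[0,0,30,0,0,0,0,0,60,0,0,0,0,0,75,0,0,0,0,0,80,0,0,0,0,0,80,0,0,0,0,0,80,0,0,0]'; python3 go.py .4979 -.3929 .0349 95.5; python3 -m jog '[0,0,6,0,0,0,0,0,12,0,0,0,0,0,16,0,0,0,0,0,19,0,0,0,0,0,19,0,0,0]'; python3 go.py .4979 -.3929 .0349 95.5
python3 - <<'E'
from h import *
save('wrist','w31.png')
E
```

```text
clock: 53.88
position: [0.4983, -0.3933, 0.0557]
ee_rot: [0.001, 0.672, 0.74, 0.0]
contact_force: [0.4, -0.1, -2.3]
width: 0.0309
[ 0.5 -0.4 20.8] [0.09 0.1  0.01]
53.875 [ 0.4983 -0.3933  0.0557] 0.030948818143058224 [ 0.4 -0.1 -2.3]
clock: 54.5
position: [0.4977, -0.3927, 0.0354]
ee_rot: [-0.0, 0.672, 0.74, 0.0]
contact_force: [-0.2, -0.9, -1.8]
width: 0.0313
[-0.2  0.2  0.5] [-0.   -0.01  0.01]
54.5 [ 0.4977 -0.3927  0.0354] 0.0312940897808526 [-0.2 -0.9 -1.8]
```

View pics/w31.png

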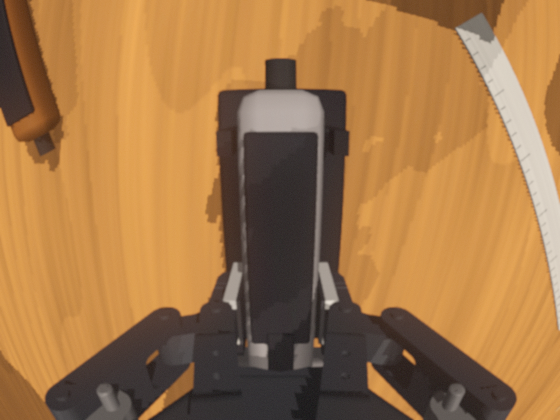

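Matches the pre-lift picture; lower the last bit, then release.

```bash
python3 -m jog '[0,0,1,0,0,0,0,0,1,0,0,0,0,0,1,0,0,0]'; python3 -m jog '[0,0,0,0,0,0,0,0,0,0,0,0,0,0,0,0,0,0,0,0,0,0,0,0,0,0,0,0,0,0,0,0,0,0,0,0]' 0; python3 -m jog '[0,0,-15,0,0,0,0,0,-40,0,0,0,0,0,-90,0,0,0,0,0,-150,0,0,0,0,0,-212,0,0,0,50,4,-212,0,0,0,53,4,-212,0,0,0,53,4,-212,0,0,0]'
python3 - <<'E'
from h import *
save('wrist','w32.png');crop('w32',200,130,360,310,4,'c33.png')
E
```

```text
clock: 54.92
position: [0.4978, -0.3928, 0.035]
ee_rot: [0.0, 0.672, 0.74, 0.0]
contact_force: [-1.3, 1.4, 2.1]
width: 0.0311
clock: 55.68
position: [0.4976, -0.3927, 0.0345]
ee_rot: [-0.0, 0.672, 0.74, 0.0]
contact_force: [0.0, -1.2, 0.7]
width: 0.0853
clock: 56.68
position: [0.4964, -0.3394, 0.2473]
ee_rot: [0.001, 0.672, 0.741, -0.0]
contact_force: [0.1, -0.0, 0.1]
width: 0.0853
```

View pics/c33.png

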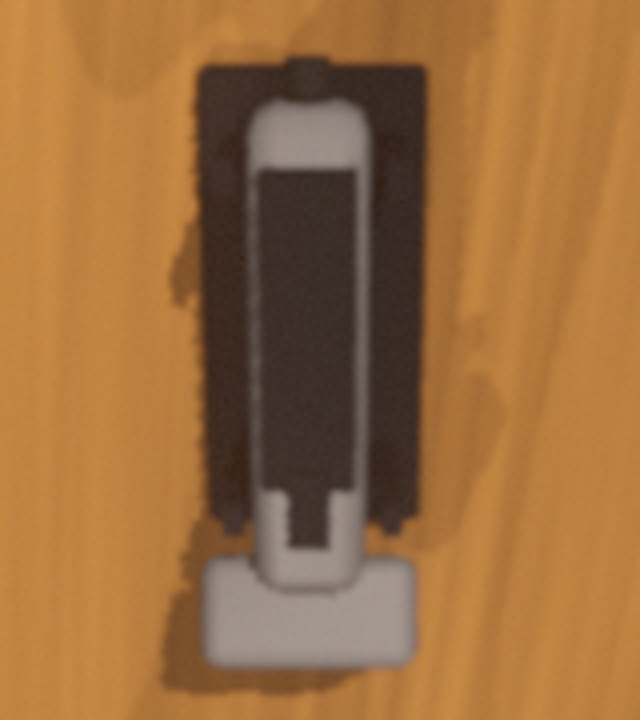

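```bash
python3 -m jog '[0,0,-60,0,0,0,0,0,-60,0,0,0,0,0,-60,0,0,0,0,0,-60,0,0,0]'
python3 - <<'E'
from h import *
save('side','s33.png');save('top','t33.png')
E
```

```text
clock: 57.22
position: [0.496, -0.3396, 0.3049]
ee_rot: [-0.001, 0.673, 0.74, -0.0]
contact_force: [0.1, -1.0, 0.2]
width: 0.0853
```

View pics/s33.png

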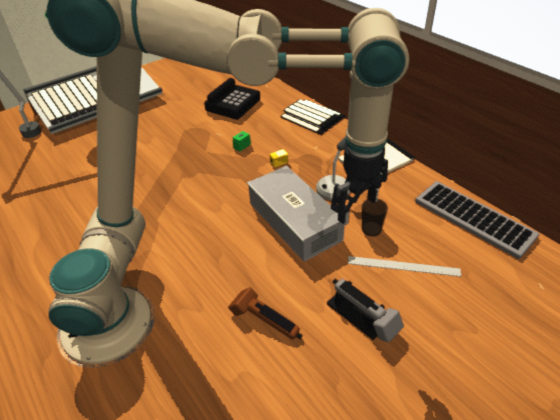

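View pics/t33.png

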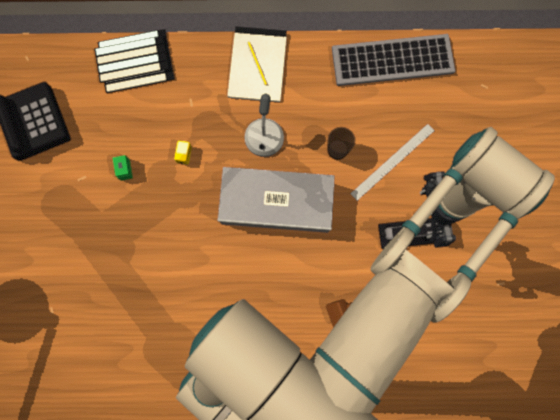

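Both views show the door flush and shut, the scanner back in its cradle and the bystanders where they started. No packs are left on the desk.

```bash
python3 -c "
from rig import *
print(sign_off())"
```

```text
the job is handed in; nothing more can be done
None
```

The job is handed in at about 57 s of the 210 s allowed. Three battery packs were on the desk, and they now stand in wells 2, 3 and 4; there was no fourth.

- **Door:** I pushed it shut and pressed on until it stopped solid at 43 N, with its outer face about 89 mm up, where the 4 mm door should lie when shut. The last pictures show it flush. The latch tongue cannot be seen in any view, so I take it as latched from the hard stop and the level door.
- **Scan:** I held the scanner still for about 3.5 s, roughly 90 mm from the label. By my calculation the beam met the door within about 4 mm of the label's centre. I could not check that it actually read.
- **Scanner:** It is back in its cradle, matching the picture taken before I lifted it, with the gripper clear of everything.
- **Bystanders:** The green pack, the brown scanner, the ruler, the tumbler, the sharpener and the microphone look unmoved.

**What did not go as expected**
- **Fingertip offset:** The fingertips stood about 25 mm farther back than the reported tool position implied. The first grasp closed on nothing, just above the pack. I measured the offset by touching the desk and corrected for it.
- **Contact at well 4:** When I opened the gripper there, its linkage leaned on the locker's end wall with about 10 N, below the 40 N limit. I closed it a little before lifting out.
- **Pack size:** The packs measured about 54 mm long in the wrist pictures instead of 60 mm. This did not affect the fit.

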